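# Unlatch the parts case and sort spacer bars by length

## Robot

A 6-joint arm with a two-finger parallel gripper is mounted at the origin on the work surface. World frame = base frame: x ahead of the robot, y to its left, z up, the work surface at z = 0. Lengths are in mm, angles in rad, forces in N, time in s.
With the tool pointing down it reaches from about 350 to 875 mm from the base axis. Payload 4.2 kg.
Tool frame: the origin (TCP) lies at the very end of the fingers, on their centre line; the grasp point (between the pads) lies 19 mm behind it; z points along the fingers, y is the line along which they close (so a half turn about z gives the same grasp; the last joint's range is limited). The gripper opens to 85 mm and grips with 20 to 120 N. Pads are 22 mm wide; open, the fingers measure 114 mm over their backs; the gripper's body (76 mm by 85 mm) begins 54 mm behind the grasp point. The pads swing forward as they close: fully open they stand 13 mm farther back than shut.
Start: joints at [1.475, 0.385, 0.008, 0, -1.194, -0.259], TCP at [217.094, 586.063, 231.312] pointing down, gripper open.
Joint ranges: [-3.14, 3.14], [-1.21, 2.06], [-1.07, 1.41], [-3.16, 2.05], [-2.99, -0.16], [-3.1, 3.1]. Speed limits (rad/s): [2.79, 2.79, 3.14, 3.14, 3.14, 3.14].

## Interface

Orientations are given as a unit quaternion [x, y, z, w].
In Python, from bench import arm, optics gives the robot as it stands. The module is installed in compiled form; this text tells all that it offers.
- The arm moves only by the tool step_arm, never from a script. Its argument "motion" is a list of rows, each an object with "dr": the turn, a rotation vector about the tool's x, y, z in units of 8 degrees (1.0 is 8 degrees), a list of three; "slide": the shift along the tool's x, y, z in mm, a list of three; "jaw": the finger opening in mm, from 0 to 85.4. A call has exactly 8 rows; each row is the pose to reach, as a shift and turn from the pose commanded when the call began, along the tool's axes at that moment; what a row does not reach only later rows make up. A row lasts 1/8 s, in which the tool goes at most 62.5 mm and 10.7 degrees, less where a joint would pass 70% of its speed; a pose out of reach is approached as far as the arm can. A call with a gripper value outside its range is refused whole. The fingers move at their own pace and stop on an object; the grip force is fixed at half the most. Time passes only in rows, so rows that repeat a pose let the fingers close, or fill a call up. It gives the time, the measured TCP pose, the force, the opening and the grip force at its end, in the units of the state.
- arm.read_state(): the state, without advancing time (a new reading comes with each control period).
- optics.get_image(name): name is "scene" or "side" or "wrist"; returns the picture (420x560x3 uint8, blue, green, red); there is no depth.
- optics.camera_info(name): a dict with "camera_matrix" (3x3 intrinsics, pixels), "k1" (the pictures are not rectified: a ray, as slopes to the right and down, at radius r is drawn at 1 + k1 r^2 times it, then the intrinsics apply), "view" (4x4, takes a point from world to camera coordinates); the wrist camera has in their place "T_tool_cam" (4x4, takes a point from camera to tool coordinates, whose origin is the TCP and whose axes are the flange's). Camera axes: x right, y up, looking along -z (the intrinsics and any distortion apply to the point x, -y, -z); pixel columns grow to the right and rows downward; lengths in mm; the calibration is good to about 2 mm. A picture is of the moment at which its call begins: read the wrist's pose just before it. camera_info takes no time and is no camera call.
- arm.job_done(): hands the job in; it is judged then, once.
The state is a dict: "clock": time; "joints": joint angles; "joint_vel": joint speeds; "joint_efforts": joint torques, N m; "position": TCP position; "ee_rot": TCP orientation; "contact_force": force on the tool from outside, world axes, zero at the start; "wrist_torque": the same for the moment, N m; "gripper_width": finger opening in mm; "grasp_force": force on a finger pad.
Only numpy, scipy, OpenCV 4.12 (cv2) and the standard library are available. Lean on these libraries where they do the work, as an engineer would, in place of code of your own. Each camera call takes 0.05 s, during which the arm holds its last target. There are 200 camera calls.

## Task

Swing the red-knobbed keeper fully out of the way, draw the bolt all the way back and slide the clear cover of the parts case fully open. Lay every loose spacer bar lengthwise and flat in the row whose slot matches its length (at most two to a row, side by side), then slide the cover fully shut and push the bolt fully home again; the keeper may stay out. Leave everything else on the bench where it is.

Things in the scene. Friction and masses are not known exactly. Their poses are not given: they have to be found in the camera images.
- case: Fixed dark-wood parts case, 300 mm wide (y) and 170 mm deep (x), turned a little differently each time. Origin on the bench under its middle; its x axis points to the back (away from the robot), y to the left, z up. Its steel-topped latch ledge runs along the front (-x) side, top 37 mm above the bench. Inside are three row trays side by side.
- keeper (a joint): Brass keeper arm, 71 mm long, on the ledge, hinged about a vertical axis at point keeper_pivot. 0 (as found, or up to 0.1): the arm points along case +y and its tip stands in the way of the bolt's tail. It swings counter-clockwise seen from above (its tip towards case -x, the robot), up to 1.5 rad; stiff (0.04 N m) and stays where it is left.
- keeper_knob (a point): Point on the keeper's upright red round knob (16 mm thick, top 18 mm above this point; the arm's upper face is 25 mm below the point), 50 mm from the pivot.
- keeper_pivot (a point): Pivot of the keeper.
- bolt (a joint): Steel bolt, 90 mm long, sliding along the ledge. 0: its tip is under the cover's lug and stops the cover. Drawn along case -y by up to 0.045 m it frees the cover (blocked until the keeper is swung out); needs 2 N, stays where it is left. With the cover shut it is pushed home the same way back.
- bolt_knob (a point): Point on the bolt's upright black round knob, same size as the keeper's (16 mm thick, top 18 mm above this point, the bolt's upper face 25 mm below it).
- cover (a joint): Clear cover with aluminium edges, sliding along case +x (away from the robot). 0: shut; 0.15 m: fully open, all rows uncovered. Needs 2 N, stays where it is left. Its underside is 50 mm above the bench. A lug at the left end of its front edge reaches over the bolt; with the cover open the lug ends 23 mm behind the rows' middle, to the left of all the slots.
- cover_knob (a point): Point on the cover's upright black round knob (18 mm thick, top 15 mm above this point, cover 20 mm below it), near the cover's front edge.
- row_short (a point): Row for the shortest bars: a grey-floored slot 78 mm long (along the case's x) and 88 mm wide (along y), with plywood ends and edges standing only 6 mm over its floor; point at the centre of its floor, 10 mm above the bench, axes as the case's. Takes two bars side by side, 25 mm either side of the point. Which row is left, middle or right differs from start to start.
- row_mid (a point): Row for the middle bars: a grey-floored slot 103 mm long (along the case's x) and 88 mm wide (along y), with plywood ends and edges standing only 6 mm over its floor; point at the centre of its floor, 10 mm above the bench, axes as the case's. Takes two bars side by side, 25 mm either side of the point. Which row is left, middle or right differs from start to start.
- row_long (a point): Row for the longest bars: a grey-floored slot 128 mm long (along the case's x) and 88 mm wide (along y), with plywood ends and edges standing only 6 mm over its floor; point at the centre of its floor, 10 mm above the bench, axes as the case's. Takes two bars side by side, 25 mm either side of the point. Which row is left, middle or right differs from start to start.
- short_a_mid (a point): Square aluminium spacer bar, 60 mm long, 24 x 24 mm, lying on the bench beside the case; a look-alike of the others but for its length. Point at its centre, x axis along its length. May be absent.
- short_b_mid (a point): Square aluminium spacer bar, 60 mm long, 24 x 24 mm, lying on the bench beside the case; a look-alike of the others but for its length. Point at its centre, x axis along its length. May be absent.
- mid_a_mid (a point): Square aluminium spacer bar, 85 mm long, 24 x 24 mm, lying on the bench beside the case; a look-alike of the others but for its length. Point at its centre, x axis along its length. May be absent.
- mid_b_mid (a point): Square aluminium spacer bar, 85 mm long, 24 x 24 mm, lying on the bench beside the case; a look-alike of the others but for its length. Point at its centre, x axis along its length. May be absent.
- long_a_mid (a point): Square aluminium spacer bar, 110 mm long, 24 x 24 mm, lying on the bench beside the case; a look-alike of the others but for its length. Point at its centre, x axis along its length. May be absent.
- long_b_mid (a point): Square aluminium spacer bar, 110 mm long, 24 x 24 mm, lying on the bench beside the case; a look-alike of the others but for its length. Point at its centre, x axis along its length. May be absent.
- door_mid (a point): Bystander: cream plastic cassette door, 120 x 75 x 6 mm, lying flat; point at its centre; leave it alone.
- pulley_mid (a point): Bystander: bronze motor pulley, 60 mm across, 32 mm high; point at its centre; leave it alone.
- foot_mid (a point): Bystander: black rubber foot, 68 mm across, 24 mm high; point at its centre; leave it alone.
- driver_grip (a point): Bystander: screwdriver with a yellow handle, 190 mm long; point on its handle; leave it alone.
- cleaner_mid (a point): Bystander: bottle of cleaner, 60 mm across, 130 mm high; point at its centre; leave it alone.
- grease_mid (a point): Bystander: grease jar with a blue lid, 64 mm across, 50 mm high; point at its centre; leave it alone.
Not all that is in view belongs to the job. Leave any orange or turquoise look-alike of the part that bears mid_b_mid alone. Leave any pink look-alike of the part that bears short_a_mid alone.

How it is judged (in metres and radians):
On the way, in this order (a step that is already met when the one before it is completed fails the run):
1. the keeper is swung out of the bolt's way (value of joint keeper above 1 rad), for 0.2 s.
2. the bolt is drawn back (value of joint bolt above 0.036 m), for 0.2 s.
3. the cover is open (value of joint cover above 0.135 m), for 0.2 s.
At the end, for the whole second after the job is handed in: The cover is shut and the bolt is home (each within 8 mm), and every bar present lies flat (centre 8 to 16 mm over the floor) and lengthwise (within 0.35 rad) in the row of its own length, its centre within 14 mm along and 37 mm across of the row's centre; all at rest and released (value of joint each of cover, bolt below 0.008 m and x of short_a_mid in the frame of row_short between -0.014 and 0.014 m and y of short_a_mid in the frame of row_short between -0.037 and 0.037 m and z of short_a_mid in the frame of row_short between 0.008 and 0.016 m and angle between the x axis of each of short_a_mid, short_b_mid and the x axis of row_short, either way round below 0.35 rad and x of short_b_mid in the frame of row_short between -0.014 and 0.014 m and y of short_b_mid in the frame of row_short between -0.037 and 0.037 m and z of short_b_mid in the frame of row_short between 0.008 and 0.016 m and x of mid_a_mid in the frame of row_mid between -0.014 and 0.014 m and y of mid_a_mid in the frame of row_mid between -0.037 and 0.037 m and z of mid_a_mid in the frame of row_mid between 0.008 and 0.016 m and angle between the x axis of each of mid_a_mid, mid_b_mid and the x axis of row_mid, either way round below 0.35 rad and x of mid_b_mid in the frame of row_mid between -0.014 and 0.014 m and y of mid_b_mid in the frame of row_mid between -0.037 and 0.037 m and z of mid_b_mid in the frame of row_mid between 0.008 and 0.016 m and x of long_a_mid in the frame of row_long between -0.014 and 0.014 m and y of long_a_mid in the frame of row_long between -0.037 and 0.037 m and z of long_a_mid in the frame of row_long between 0.008 and 0.016 m and angle between the x axis of each of long_a_mid, long_b_mid and the x axis of row_long, either way round below 0.35 rad and x of long_b_mid in the frame of row_long between -0.014 and 0.014 m and y of long_b_mid in the frame of row_long between -0.037 and 0.037 m and z of long_b_mid in the frame of row_long between 0.008 and 0.016 m); the robot touches nothing.
It fails at once if one of the six bystanders is moved more than 4 cm (distance of any of door_mid, pulley_mid, foot_mid, driver_grip, cleaner_mid, grease_mid from where it was at the start of the episode above 0.04 m).
Of short_a, short_b, mid_a, mid_b, long_a, long_b only 3 to 5 are there at a start; the rules pass over those that are not, and their reading is None.
At some moment in a run one of short_a, short_b, mid_a, mid_b, long_a, long_b may be knocked a few centimetres aside while the robot is not near it.
Once in a run the grip may slacken for a moment while it holds something.
It also fails if it takes over 210 s, if anything falls off the work surface, if the arm or the gripper's body presses on something with over 40 N, if the wrist force passes 120 N, or if a joint passes its speed limit or range.

## Working session

There is one attempt and no reset: what is moved stays moved. The work goes in short steps, Python scripts to look and compute and a tool call to move; the robot and the scene stay as the last step left them, time stands still between calls to the robot, and variables do not carry over. Pictures are saved under pics/ and viewed, at most 14 in all, crops included, and the job is handed in when it is done.

Besides the shell and the picture viewer there is one more tool, called after "Request:" by a JSON object that holds its "name" and its "arguments", one argument or row to a line. step_arm: Moves the arm, as the interface text tells. Its arguments: {"type":"object","properties":{"motion":{"type":"array","items":{"type":"object","properties":{"dr":{"type":"array","items":{"type":"number"}},"slide":{"type":"array","items":{"type":"number"}},"jaw":{"type":"number"}}}}},"required":["motion"]}

```bash
mkdir -p pics; cat > h.py <<'E'
import numpy as np, cv2
from bench import arm, optics
from scipy.spatial.transform import Rotation as R
def view(name):
    i=optics.camera_info(name)
    if name=='wrist':
        s=arm.read_state(); T=np.eye(4); T[:3,:3]=R.from_quat(s['ee_rot']).as_matrix(); T[:3,3]=s['position']
        return np.array(i['camera_matrix']),i['k1'],np.linalg.inv(T@np.array(i['T_tool_cam']))
    return np.array(i['camera_matrix']),i['k1'],np.array(i['view'])
def ray(v,px):
    K,k1,V=v
    d=np.array([k1,0,0,0.])
    p=cv2.undistortPoints(np.array([[px]],float),K,d)[0,0]
    C=np.linalg.inv(V); return C[:3,3],C[:3,:3]@np.array([p[0],-p[1],-1])
def onz(v,px,z):
    o,d=ray(v,px); return o+d*(z-o[2])/d[2]
def proj(v,P):
    K,k1,V=v; p=V[:3,:3]@np.array(P,float)+V[:3,3]; x,y=p[0]/-p[2],-p[1]/-p[2]; f=1+k1*(x*x+y*y)
    return (K@[x*f,y*f,1])[:2]
def snap(name,f):
    v=view(name); im=optics.get_image(name); cv2.imwrite('pics/'+f,im); return v,im
E
python3 - <<'E'
from h import *
for n in('scene','side','wrist'):
    v,im=snap(n,n+'0.png'); print(n,v[0].tolist(),v[1],np.linalg.inv(v[2]).round(3).tolist())
print(arm.read_state())
E
```

```text
scene [[408.45748242744975, 0.0, 277.8349435164506], [0.0, 408.45748242744975, 207.94838026895226], [0.0, 0.0, 1.0]] -0.08373043875867602 [[0.845, -0.308, 0.438, 1002.237], [0.535, 0.491, -0.687, -745.513], [-0.003, 0.815, 0.579, 697.588], [0.0, 0.0, 0.0, 1.0]]
side [[414.78539941962384, 0.0, 281.35456227421264], [0.0, 414.78539941962384, 201.43837032711363], [0.0, 0.0, 1.0]] -0.04636778442892735 [[-0.988, 0.093, -0.126, 374.502], [-0.156, -0.552, 0.819, 1072.465], [0.006, 0.829, 0.559, 796.703], [0.0, 0.0, 0.0, 1.0]]
wrist [[292.85452800440777, 0.0, 281.40079656264305], [0.0, 292.85452800440777, 211.88092196422994], [0.0, 0.0, 1.0]] -0.056904817580604526 [[-0.347, 0.902, 0.258, 283.085], [-0.938, -0.334, -0.093, 561.054], [0.003, -0.274, 0.962, 372.074], [0.0, 0.0, 0.0, 1.0]]
{'clock': 0.15, 'joints': array([ 1.47462464e+00,  3.85365191e-01,  6.95208825e-03, -3.15479166e-04,
       -1.19403459e+00, -2.58629143e-01]), 'joint_vel': array([-5.99198641e-04, -2.70775590e-03,  4.73915737e-03,  1.08457831e-03,
        3.66110621e-05,  9.37381884e-04]), 'joint_efforts': array([-3.99069477e-04, -3.92676258e+01,  1.88582164e+01,  4.18851212e+00,
       -3.35994395e-03, -5.15447258e-07]), 'position': array([216.95294647, 585.66657665, 230.49204216]), 'ee_rot': array([ 9.84295160e-01, -1.76528567e-01, -7.91490833e-05,  8.34856649e-04]), 'contact_force': array([-0.29349514,  0.55341984,  0.23804178]), 'wrist_torque': array([ 0.03501896, -0.00467376,  0.02419854]), 'grasp_force': 0.0, 'gripper_width': 85.2907983986332}
```

View pics/scene0.png

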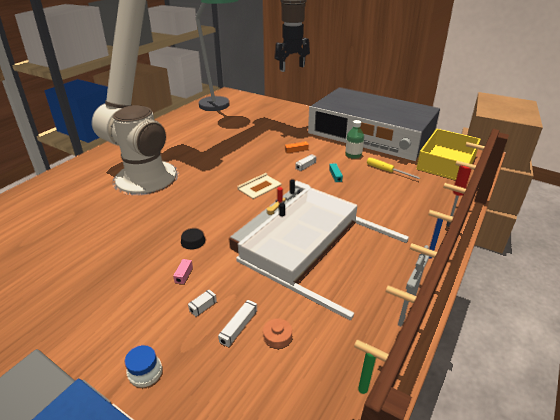

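View pics/side0.png

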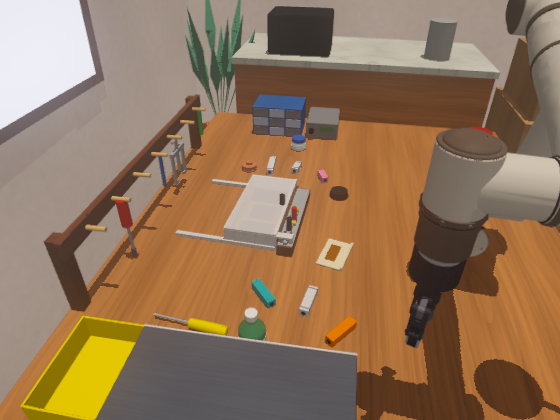

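Scene shows the silvery bars at (306,162), (203,303) and (238,323). The look-alikes to leave are pink (183,271), orange (297,147) and turquoise (336,172). The case is at about (295,230), with the red knob near (280,193) and black knobs near (292,186) and (282,209). I'll crop in close to check.

```bash
python3 - <<'E'
import cv2,numpy as np
a=cv2.imread('pics/scene0.png');b=cv2.imread('pics/side0.png')
A=cv2.resize(a[170:290,220:370],None,fx=5,fy=5,interpolation=cv2.INTER_CUBIC)
cv2.imwrite('pics/c1.png',A)
B=cv2.resize(b[165:255,210:330],None,fx=6,fy=6,interpolation=cv2.INTER_CUBIC)
cv2.imwrite('pics/c2.png',B)
E
```

```text
(no output)
```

View pics/c1.png

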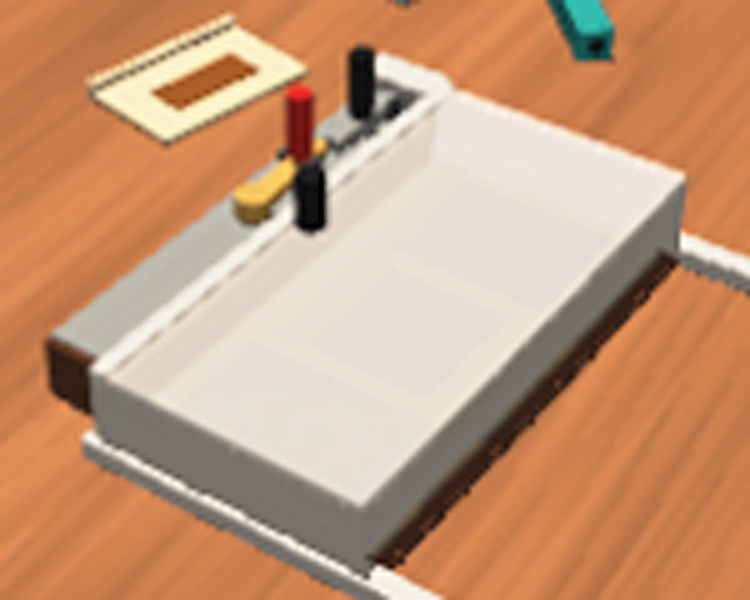

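View pics/c2.png

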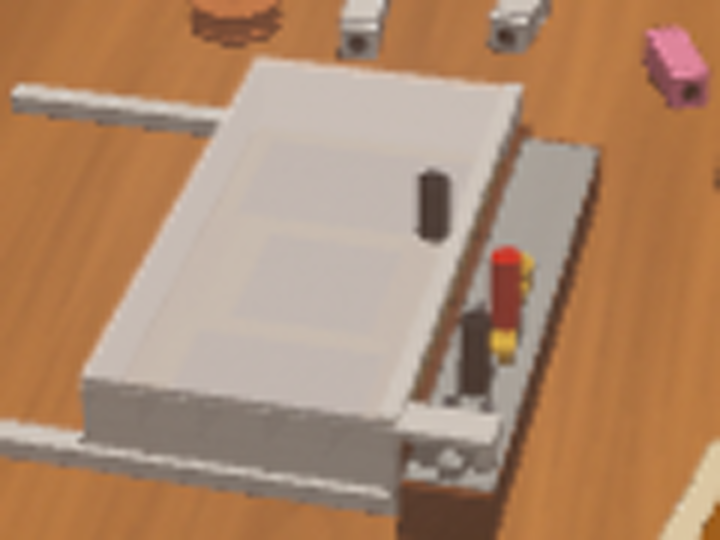

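Scene crop: the red knob's top is at crop (300,92), the bolt knob's at (361,52) and the cover knob's at (311,168). Side crop: red (507,252), bolt (475,313), cover (433,174). Now I'll triangulate these and find the bars.

```bash
cat >> h.py <<'E'
def tri(v1,p1,v2,p2):
    o1,d1=ray(v1,p1);o2,d2=ray(v2,p2)
    A=np.c_[d1,-d2]; t=np.linalg.lstsq(A,o2-o1,rcond=None)[0]
    a,b=o1+t[0]*d1,o2+t[1]*d2; return (a+b)/2,np.linalg.norm(a-b)
E
python3 - <<'E'
from h import *
S,D=view('scene'),view('side')
s=lambda x,y:((x+.5)/5-.5+220,(y+.5)/5-.5+170)
d=lambda x,y:((x+.5)/6-.5+210,(y+.5)/6-.5+165)
for n,a,b in(('red',(300,92),(507,252)),('bolt',(361,52),(475,313)),('cov',(311,168),(433,174))):
    p,e=tri(S,s(*a),D,d(*b)); print(n,p.round(1),e.round(1))
# ledge front edge top z=37: side right end top
for q in((598,152),(497,488)): print('ledge',onz(D,d(*q),37).round(1))
for q in((52,342),): print('ledgeS',onz(S,s(*q),37).round(1))
a=cv2.imread('pics/scene0.png');b=cv2.imread('pics/side0.png')
# bright low-sat blobs
for nm,im,V in(('scene',a,S),('side',b,D)):
    h=cv2.cvtColor(im,cv2.COLOR_BGR2HSV); m=((h[...,1]<60)&(h[...,2]>90)).astype(np.uint8)
    n,l,st,c=cv2.connectedComponentsWithStats(m)
    for i in range(1,n):
        if 60<st[i,4]<900:
            P=onz(V,c[i],14)
            if 250<P[0]<900 and abs(P[1])<620: print(nm,st[i],c[i].round(),P.round())
for n,q in(('pulley',(277,333)),('foot',(192,238)),('pink',(183,271)),('orange',(297,147)),('turq',(336,172)),('door',(262,186)),('grease',(142,360)),('cleaner',(354,155))): print(n,onz(S,q,12).round())
E
```

```text
red [493.8  59.1  89.3] 3.7
bolt [501.7 112.7  89.6] 2.5
cov [540.3  -2.9  91.4] 2.3
ledge [ 463.  -125.1   37. ]
ledge [480. 177.  37.]
ledgeS [ 470.8 -137.3   37. ]
scene [296 155  20  16 174] [306. 162.] [421. 346.  14.]
scene [241 176  39  21 246] [259. 186.] [374. 134.  14.]
scene [188 290  28  26 370] [202. 302.] [ 536. -324.   14.]
scene [219 300  38  47 699] [237. 322.] [ 635. -327.   14.]
scene [127 357  35  30 438] [146. 376.] [ 567. -520.   14.]
side [291 141  15  10 102] [298. 146.] [ 548. -498.   14.]
side [267 156   9  19 109] [271. 164.] [ 632. -322.   14.]
side [292 161   9  13  78] [296. 166.] [ 532. -321.   14.]
side [299 286  19  31 297] [308. 300.] [417. 351.  14.]
side [245 308  13  15 167] [251. 315.] [547. 420.  14.]
side [153 313  35  10  69] [171. 318.] [734. 461.  14.]
pulley [ 718. -304.   12.]
foot [ 366. -168.   12.]
pink [ 431. -273.   12.]
orange [337. 432.  12.]
turq [538. 344.  12.]
door [379. 142.  12.]
grease [ 533. -500.   12.]
cleaner [540. 486.  12.]
```

```bash
cat >> h.py <<'E'
def plan(*T,cur=None):
    """each target (x,y,z,yaw of tool x); prints slide/dr for successive calls; tool vertical"""
    s=arm.read_state(); M=R.from_quat(s['ee_rot']).as_matrix(); p=s['position']
    for t in T:
        y=t[3]; N=np.array([[np.cos(y),np.sin(y),0],[np.sin(y),-np.cos(y),0],[0,0,-1]])
        print('slide',(M.T@(np.array(t[:3])-p)).round(1).tolist(),'dr',(R.from_matrix(M.T@N).as_rotvec(degrees=True)/8).round(2).tolist(),'rows',round(max(np.linalg.norm(t[:3]-p)/62.5,np.linalg.norm(R.from_matrix(M.T@N).as_rotvec(degrees=True))/10.7),1))
        M=N;p=np.array(t[:3])
E
python3 -c "
from h import *
plan((350,300,270,-.056),(530,20,250,-.056))"
```

```text
slide [224.0, 221.7, -39.1] dr [0.01, 0.0, -2.14] rows 5.1
slide [195.4, 269.5, 20.0] dr [0.0, 0.0, 0.0] rows 5.3
```

Request:
{"name": "step_arm", "arguments": {
  "motion": [
    {"slide": [40,40,-10],"dr": [0,0,-0.4],"jaw": 45},
    {"slide": [80,80,-20],"dr": [0,0,-1],"jaw": 45},
    {"slide": [120,120,-39],"dr": [0,0,-2.14],"jaw": 45},
    {"slide": [160,160,-39],"dr": [0,0,-2.14],"jaw": 45},
    {"slide": [200,200,-39],"dr": [0,0,-2.14],"jaw": 45},
    {"slide": [224,222,-39],"dr": [0,0,-2.14],"jaw": 45},
    {"slide": [224,222,-39],"dr": [0,0,-2.14],"jaw": 45},
    {"slide": [224,222,-39],"dr": [0,0,-2.14],"jaw": 45}
  ]
}}

```text
clock: 1.15
position: [350.0, 300.4, 270.3]
ee_rot: [1.0, -0.028, -0.0, -0.0]
contact_force: [0.7, -0.1, -0.3]
gripper_width: 44.8
grasp_force: 0.0
```

Request:
{"name": "step_arm", "arguments": {
  "motion": [
    {"slide": [35,48,4],"dr": [0,0,0],"jaw": 45},
    {"slide": [70,96,8],"dr": [0,0,0],"jaw": 45},
    {"slide": [105,145,12],"dr": [0,0,0],"jaw": 45},
    {"slide": [140,193,16],"dr": [0,0,0],"jaw": 45},
    {"slide": [175,240,20],"dr": [0,0,0],"jaw": 45},
    {"slide": [195,269,20],"dr": [0,0,0],"jaw": 45},
    {"slide": [195,269,20],"dr": [0,0,0],"jaw": 45},
    {"slide": [195,269,20],"dr": [0,0,0],"jaw": 45}
  ]
}}

```text
clock: 2.15
position: [529.6, 21.6, 249.8]
ee_rot: [1.0, -0.027, -0.0, 0.0]
contact_force: [-0.6, 0.4, 0.2]
gripper_width: 44.9
grasp_force: 0.0
```

```bash
python3 - <<'E'
from h import *
v,im=snap('wrist','w1.png'); s=arm.read_state(); print(s['clock'],s['position'])
import pickle; pickle.dump(v,open('w1.pkl','wb'))
cv2.imwrite('pics/w1b.png',cv2.resize(im,(800,600),interpolation=cv2.INTER_CUBIC))
for n,p in(('red',(494,59,89)),('bolt',(502,113,89)),('cov',(540,-3,91))): print(n,proj(v,p).round())
E
```

```text
2.2 [529.44615171  21.85896716 250.1119454 ]
red [248. 231.]
bolt [199. 226.]
cov [304. 187.]
```

View pics/w1b.png

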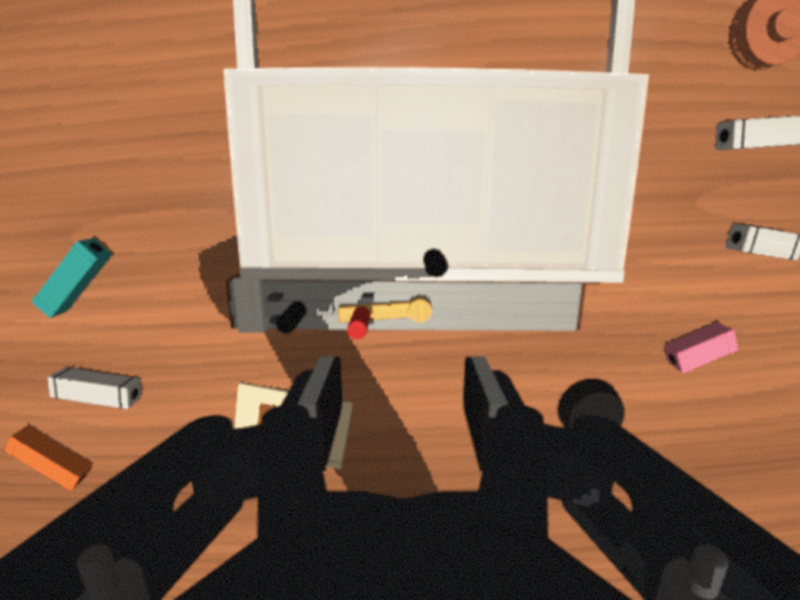

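Wrist picture: red knob top (357,329), bolt knob (284,324), cover knob (434,272), keeper pivot (420,310). The left slot is mid, the middle slot short and the right slot long. The right-hand bars are at (760,132) and (765,241), and the left bar is at (95,388).

```bash
python3 - <<'E'
from h import *
import pickle; v=pickle.load(open('w1.pkl','rb')); f=lambda x,y:((x+.5)*.7-.5,(y+.5)*.7-.5)
for n,q,z in(('red',(357,329),89),('bolt',(284,324),89),('cov',(434,270),91),('piv',(420,310),47),('ledgeFL',(236,331),37),('ledgeFR',(577,330),37)):
    print(n,onz(v,f(*q),z).round(1))
for n,q in(('L',((268,113),(372,115),(373,237),(278,237))),('M',((382,130),(483,132),(485,223),(383,223))),('R',((495,100),(604,101),(592,250),(490,250)))):
    P=np.array([onz(v,f(*a),10)[:2] for a in q]); print(n,P.round().tolist(),P.mean(0).round(1))
for n,q in(('cFL',(242,269)),('cFR',(624,280)),('cBL',(226,70)),('cBR',(647,75))): print(n,onz(v,f(*q),56).round(1))
plan((494,60,110,-.056),(494,60,57,-.056))
E
```

```text
red [494.5  57.4  89. ]
bolt [501.6 113.1  89. ]
cov [537.8  -3.   91. ]
piv [494.3   7.3  47. ]
ledgeFL [480.2 174.4  37. ]
ledgeFR [ 464.4 -134.6   37. ]
L [[665.0, 128.0], [658.0, 39.0], [555.0, 46.0], [559.0, 133.0]] [609.3  86.6]
M [[645.0, 32.0], [639.0, -55.0], [562.0, -56.0], [567.0, 36.0]] [603.3 -10.7]
R [[665.0, -65.0], [661.0, -159.0], [532.0, -156.0], [537.0, -60.0]] [ 598.7 -110.1]
cFL [540.1 152.1  56. ]
cFR [ 513.9 -163.9   56. ]
cBL [689.6 142.3  56. ]
cBR [ 671.  -170.1   56. ]
slide [-37.4, -36.2, 140.1] dr [-0.0, 0.0, 0.01] rows 2.4
slide [0.0, 0.0, 53.0] dr [0.0, 0.0, 0.0] rows 0.8
```

Request:
{"name": "step_arm", "arguments": {
  "motion": [
    {"slide": [-20,-20,40],"dr": [0,0,0],"jaw": 45},
    {"slide": [-37,-37,80],"dr": [0,0,0],"jaw": 45},
    {"slide": [-37,-37,120],"dr": [0,0,0],"jaw": 45},
    {"slide": [-37,-37,150],"dr": [0,0,0],"jaw": 45},
    {"slide": [-37,-37,175],"dr": [0,0,0],"jaw": 45},
    {"slide": [-37,-37,192],"dr": [0,0,0],"jaw": 45},
    {"slide": [-37,-37,192],"dr": [0,0,0],"jaw": 20},
    {"slide": [-37,-37,192],"dr": [0,0,0],"jaw": 8}
  ]
}}

```text
clock: 3.2
position: [494.0, 58.9, 58.8]
ee_rot: [1.0, -0.027, -0.001, 0.001]
contact_force: [0.8, -5.9, -2.6]
gripper_width: 14.1
grasp_force: 58.4
```

Request:
{"name": "step_arm", "arguments": {
  "motion": [
    {"slide": [0,0,0],"dr": [0,0,0],"jaw": 8},
    {"slide": [-12.3,2.3,0],"dr": [0,0,0],"jaw": 8},
    {"slide": [-23.6,7.4,0],"dr": [0,0,0],"jaw": 8},
    {"slide": [-33.3,15.3,0],"dr": [0,0,0],"jaw": 8},
    {"slide": [-40.7,25.3,0],"dr": [0,0,0],"jaw": 8},
    {"slide": [-44.7,34.4,0],"dr": [0,0,0],"jaw": 8},
    {"slide": [-46.5,41.7,0],"dr": [0,0,0],"jaw": 8},
    {"slide": [-46.5,41.7,0],"dr": [0,0,0],"jaw": 8}
  ]
}}

```text
clock: 4.2
position: [440.0, 21.2, 58.8]
ee_rot: [1.0, -0.027, -0.005, 0.0]
contact_force: [-18.1, 15.6, 13.5]
gripper_width: 14.3
grasp_force: 63.0
```

```bash
python3 - <<'E'
from h import *
s=arm.read_state();print(s)
plan((450,15,60,-.056),(450,15,120,-.056),(501.7,113,120,-.056),(501.7,113,57,-.056))
v,im=snap('scene','s2.png')
cv2.imwrite('pics/s2c.png',cv2.resize(im[150:290,200:380],None,fx=4,fy=4,interpolation=cv2.INTER_CUBIC))
E
```

```text
{'clock': 4.2, 'joints': array([ 0.41659491,  0.30298993, -0.64503255, -0.0067979 , -0.63213096,
        1.10485511]), 'joint_vel': array([ 0.00397097,  0.00282895,  0.0036611 ,  0.00326883, -0.00649691,
       -0.00354627]), 'joint_efforts': array([ -7.98579901, -23.54566813,  14.94043797,   5.74457198,
         2.89456598,  -0.63507719]), 'position': array([439.95196186,  21.24234761,  58.8370127 ]), 'ee_rot': array([ 9.99611035e-01, -2.74209361e-02, -5.08259893e-03,  1.93806445e-04]), 'contact_force': array([-18.1329989 ,  15.55688376,  13.46320988]), 'wrist_torque': array([4.29859298, 5.0196269 , 0.59395813]), 'grasp_force': 63.014023303985596, 'gripper_width': 14.306963411899323}
slide [10.4, 5.7, -1.3] dr [0.0, 0.07, 0.01] rows 0.2
slide [0.0, 0.0, -60.0] dr [0.0, 0.0, 0.0] rows 1.0
slide [46.1, -100.7, 0.0] dr [0.0, 0.0, 0.0] rows 1.8
slide [0.0, 0.0, 63.0] dr [0.0, 0.0, 0.0] rows 1.0
```

View pics/s2c.png

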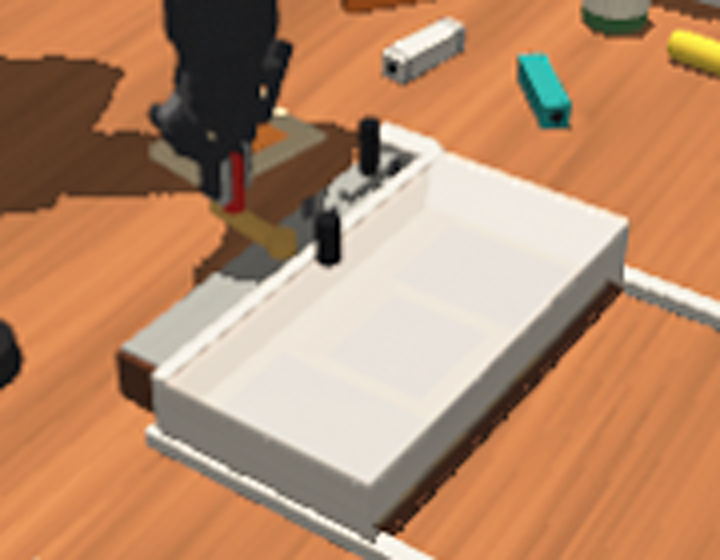

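The keeper is swung out about 1.4 rad: its arm points at the robot and the red knob is at crop (235,180). Releasing it and going to the bolt.

Request:
{"name": "step_arm", "arguments": {
  "motion": [
    {"slide": [0,0,0],"dr": [0,0,0],"jaw": 40},
    {"slide": [0,0,0],"dr": [0,0,0],"jaw": 40},
    {"slide": [0,0,-40],"dr": [0,0,0],"jaw": 40},
    {"slide": [0,0,-62],"dr": [0,0,0],"jaw": 34},
    {"slide": [25,-48,-62],"dr": [0,0,0],"jaw": 34},
    {"slide": [51,-96,-62],"dr": [0,0,0],"jaw": 34},
    {"slide": [51,-96,-62],"dr": [0,0,0],"jaw": 34},
    {"slide": [51,-96,-62],"dr": [0,0,0],"jaw": 34}
  ]
}}

```text
clock: 5.25
position: [501.9, 113.3, 120.0]
ee_rot: [1.0, -0.028, -0.001, 0.0]
contact_force: [-0.8, -0.2, -0.2]
gripper_width: 34.1
grasp_force: 0.0
```

```bash
python3 - <<'E'
from h import *
s=arm.read_state();print(s['position'],s['contact_force'])
plan((501.7,113,67,-.053))
v,im=snap('wrist','w3.png')
cv2.imwrite('pics/w3c.png',im[100:320,100:400])
for p in((501.7,113,89),): print(proj(v,p))
E
```

```text
[501.89780696 113.31137537 120.03578931] [-0.83009495 -0.15102375 -0.23856956]
slide [-0.1, 0.3, 53.0] dr [0.0, 0.01, -0.02] rows 0.8
[280.57897545 244.10422566]
```

View pics/w3c.png

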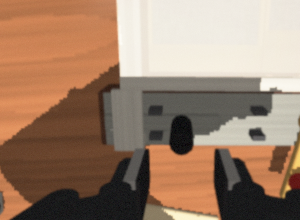

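The bolt knob is centred between the fingers at (281,245), and the lug is to its left.

Request:
{"name": "step_arm", "arguments": {
  "motion": [
    {"slide": [0,0,20],"dr": [0,0,0],"jaw": 34},
    {"slide": [0,0,40],"dr": [0,0,0],"jaw": 34},
    {"slide": [0,0,53],"dr": [0,0,0],"jaw": 34},
    {"slide": [0,0,53],"dr": [0,0,0],"jaw": 20},
    {"slide": [0,0,53],"dr": [0,0,0],"jaw": 8},
    {"slide": [0,0,53],"dr": [0,0,0],"jaw": 8},
    {"slide": [0,0,53],"dr": [0,0,0],"jaw": 8},
    {"slide": [0,0,53],"dr": [0,0,0],"jaw": 8}
  ]
}}

```text
clock: 6.3
position: [502.1, 113.4, 67.4]
ee_rot: [1.0, -0.028, -0.0, 0.0]
contact_force: [0.5, -1.6, -3.0]
gripper_width: 13.7
grasp_force: 58.6
```

Request:
{"name": "step_arm", "arguments": {
  "motion": [
    {"slide": [0,10,0],"dr": [0,0,0],"jaw": 8},
    {"slide": [0,20,0],"dr": [0,0,0],"jaw": 8},
    {"slide": [0,30,0],"dr": [0,0,0],"jaw": 8},
    {"slide": [0,40,0],"dr": [0,0,0],"jaw": 8},
    {"slide": [0,45,0],"dr": [0,0,0],"jaw": 8},
    {"slide": [0,45,0],"dr": [0,0,0],"jaw": 8},
    {"slide": [0,45,0],"dr": [0,0,0],"jaw": 8},
    {"slide": [0,45,0],"dr": [0,0,0],"jaw": 8}
  ]
}}

```text
clock: 7.3
position: [499.5, 68.5, 67.4]
ee_rot: [1.0, -0.028, -0.0, -0.0]
contact_force: [-4.6, 2.4, 1.6]
gripper_width: 13.7
grasp_force: 59.3
```

Request:
{"name": "step_arm", "arguments": {
  "motion": [
    {"slide": [0,0,0],"dr": [0,0,0],"jaw": 40},
    {"slide": [0,0,0],"dr": [0,0,0],"jaw": 40},
    {"slide": [0,0,-30],"dr": [0,0,0],"jaw": 40},
    {"slide": [0,0,-52],"dr": [0,0,0],"jaw": 40},
    {"slide": [20,32,-52],"dr": [0,0,0],"jaw": 42},
    {"slide": [43,69,-52],"dr": [0,0,0],"jaw": 42},
    {"slide": [43,69,-52],"dr": [0,0,0],"jaw": 42},
    {"slide": [43,69,-52],"dr": [0,0,0],"jaw": 42}
  ]
}}

```text
clock: 8.3
position: [538.9, -2.9, 119.2]
ee_rot: [1.0, -0.028, 0.0, 0.0]
contact_force: [0.0, -0.5, -0.5]
gripper_width: 42.1
grasp_force: 0.0
```

Request:
{"name": "step_arm", "arguments": {
  "motion": [
    {"slide": [0,0,20],"dr": [0,0,0],"jaw": 42},
    {"slide": [0,0,40],"dr": [0,0,0],"jaw": 42},
    {"slide": [0,0,55],"dr": [0,0,0],"jaw": 42},
    {"slide": [0,0,55],"dr": [0,0,0],"jaw": 20},
    {"slide": [0,0,55],"dr": [0,0,0],"jaw": 10},
    {"slide": [0,0,55],"dr": [0,0,0],"jaw": 10},
    {"slide": [0,0,55],"dr": [0,0,0],"jaw": 10},
    {"slide": [0,0,55],"dr": [0,0,0],"jaw": 10}
  ]
}}

```text
clock: 9.3
position: [538.3, -3.8, 64.3]
ee_rot: [1.0, -0.028, -0.001, 0.001]
contact_force: [1.3, -5.9, -4.4]
gripper_width: 16.3
grasp_force: 58.5
```

Request:
{"name": "step_arm", "arguments": {
  "motion": [
    {"slide": [15,0,0],"dr": [0,0,0],"jaw": 10},
    {"slide": [40,0,0],"dr": [0,0,0],"jaw": 10},
    {"slide": [65,0,0],"dr": [0,0,0],"jaw": 10},
    {"slide": [90,0,0],"dr": [0,0,0],"jaw": 10},
    {"slide": [115,0,0],"dr": [0,0,0],"jaw": 10},
    {"slide": [135,0,0],"dr": [0,0,0],"jaw": 10},
    {"slide": [150,0,0],"dr": [0,0,0],"jaw": 10},
    {"slide": [151,0,0],"dr": [0,0,0],"jaw": 10}
  ]
}}

```text
clock: 10.3
position: [688.0, -13.0, 64.3]
ee_rot: [1.0, -0.028, -0.003, 0.001]
contact_force: [-5.2, -5.0, -0.2]
gripper_width: 15.6
grasp_force: 59.3
```

Request:
{"name": "step_arm", "arguments": {
  "motion": [
    {"slide": [0,0,0],"dr": [0,0,0],"jaw": 10},
    {"slide": [0,0,0],"dr": [0,0,0],"jaw": 10},
    {"slide": [0,0,0],"dr": [0,0,0],"jaw": 40},
    {"slide": [0,0,0],"dr": [0,0,0],"jaw": 40},
    {"slide": [0,0,-50],"dr": [0,0,0],"jaw": 40},
    {"slide": [0,0,-100],"dr": [0,0,0],"jaw": 60},
    {"slide": [-60,0,-160],"dr": [0,0,0],"jaw": 60},
    {"slide": [-120,0,-190],"dr": [0,0,0],"jaw": 60}
  ]
}}

```text
clock: 11.3
position: [592.4, -5.1, 243.4]
ee_rot: [1.0, -0.028, 0.002, -0.0]
contact_force: [0.3, 0.3, -0.3]
gripper_width: 60.1
grasp_force: 0.0
```

Request:
{"name": "step_arm", "arguments": {
  "motion": [
    {"slide": [-40,0,0],"dr": [0,0,0],"jaw": 60},
    {"slide": [-40,0,0],"dr": [0,0,0],"jaw": 60},
    {"slide": [-40,0,0],"dr": [0,0,0],"jaw": 60},
    {"slide": [-40,0,0],"dr": [0,0,0],"jaw": 60},
    {"slide": [-40,0,0],"dr": [0,0,0],"jaw": 60},
    {"slide": [-40,0,0],"dr": [0,0,0],"jaw": 60},
    {"slide": [-40,0,0],"dr": [0,0,0],"jaw": 60},
    {"slide": [-40,0,0],"dr": [0,0,0],"jaw": 60}
  ]
}}

```text
clock: 12.3
position: [552.2, -3.4, 240.8]
ee_rot: [1.0, -0.028, -0.0, 0.0]
contact_force: [1.1, -0.7, 0.2]
gripper_width: 60.1
grasp_force: 0.0
```

```bash
python3 - <<'E'
from h import *
import pickle
v,im=snap('wrist','w4.png'); s=arm.read_state(); print(s['clock'],s['position'])
pickle.dump(v,open('w4.pkl','wb'))
cv2.imwrite('pics/w4b.png',cv2.resize(im,(800,600),interpolation=cv2.INTER_CUBIC))
E
```

```text
12.35 [552.1906926   -3.43802016 240.79105657]
```

View pics/w4b.png

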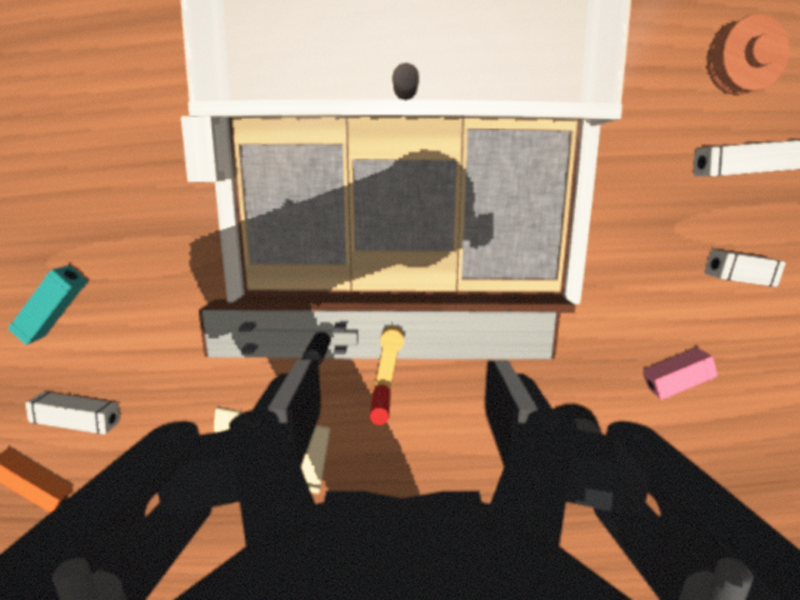

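Cover is open and the three slots are clear: left x 240–347 (mid), centre 353–460 (short), right 465–577 (long). Next I'll get the slot centres and a close look at the right-hand bars.

```bash
python3 - <<'E'
from h import *
import pickle; v=pickle.load(open('w4.pkl','rb')); f=lambda x,y:((x+.5)*.7-.5,(y+.5)*.7-.5)
for n,q in(('L',((240,143),(344,145),(347,265),(246,265))),('M',((353,158),(459,160),(460,252),(355,250))),('R',((467,129),(577,130),(562,282),(464,278)))):
    P=np.array([onz(v,f(*a),10)[:2] for a in q]); print(n,P.round().tolist(),P.mean(0).round(1))
plan((525,-300,240,-.053))
E
```

```text
L [[665.0, 127.0], [657.0, 39.0], [555.0, 46.0], [560.0, 138.0]] [609.1  87.4]
M [[646.0, 32.0], [640.0, -57.0], [561.0, -57.0], [568.0, 37.0]] [603.6 -11.2]
R [[664.0, -65.0], [660.0, -158.0], [528.0, -150.0], [537.0, -60.0]] [ 597.2 -108.3]
slide [-10.5, 297.6, 0.8] dr [0.0, 0.0, -0.02] rows 4.8
```

Request:
{"name": "step_arm", "arguments": {
  "motion": [
    {"slide": [-2,55,0],"dr": [0,0,0],"jaw": 60},
    {"slide": [-4,110,0],"dr": [0,0,0],"jaw": 60},
    {"slide": [-6,165,0],"dr": [0,0,0],"jaw": 60},
    {"slide": [-8,220,0],"dr": [0,0,0],"jaw": 60},
    {"slide": [-10,275,0],"dr": [0,0,0],"jaw": 60},
    {"slide": [-10,298,0],"dr": [0,0,0],"jaw": 60},
    {"slide": [-10,298,0],"dr": [0,0,0],"jaw": 60},
    {"slide": [-10,298,0],"dr": [0,0,0],"jaw": 60}
  ]
}}

```text
clock: 13.35
position: [525.5, -299.9, 240.8]
ee_rot: [1.0, -0.028, -0.0, -0.0]
contact_force: [0.7, 0.8, 0.1]
gripper_width: 60.0
grasp_force: 0.0
```

```bash
cat >> h.py <<'E'
def bars(v,im,out=None):
    h=cv2.cvtColor(im,cv2.COLOR_BGR2HSV); m=((h[...,1]<45)&(h[...,2]>120)).astype(np.uint8)
    cs,_=cv2.findContours(m,cv2.RETR_EXTERNAL,cv2.CHAIN_APPROX_NONE)
    for c in cs:
        if cv2.contourArea(c)<500: continue
        P=np.array([onz(v,q,24)[:2] for q in c[:,0].astype(float)],np.float32)
        r=cv2.minAreaRect(P); b=cv2.boxPoints(r); e=b[1]-b[0],b[2]-b[1]; e=max(e,key=np.linalg.norm)
        if max(r[1])>150: continue
        a=np.arctan2(e[1],e[0]); a=(a+np.pi/2)%np.pi-np.pi/2
        print('px',c[:,0].mean(0).round(),'centre',np.round(r[0],1),'size',np.round(r[1],1),'ang',round(float(a),3))
E
python3 - <<'E'
from h import *
v,im=snap('wrist','w5.png'); bars(v,im)
cv2.imwrite('pics/w5b.png',cv2.resize(im,(800,600),interpolation=cv2.INTER_CUBIC))
E
```

```text
px [ 20. 305.] centre [370. 103.] size [65.3 62.4] ang 1.32
px [554. 244.] centre [ 425.7 -670.2] size [138.9  28.5] ang 0.228
px [305. 179.] centre [ 533.6 -329.4] size [49.4 25. ] ang 1.385
px [437. 156.] centre [ 553.1 -495.3] size [43.3 61.7] ang -0.198
px [ 50. 138.] centre [603.6 -18.1] size [80.1 73.6] ang 1.506
px [  6. 142.] centre [603.9  39.4] size [ 25.8 100.1] ang -0.293
px [109. 135.] centre [598.5 -99.1] size [ 59.1 122.2] ang -0.061
px [296.  96.] centre [ 631.8 -325.2] size [ 24.3 108.8] ang -1.518
```

View pics/w5b.png

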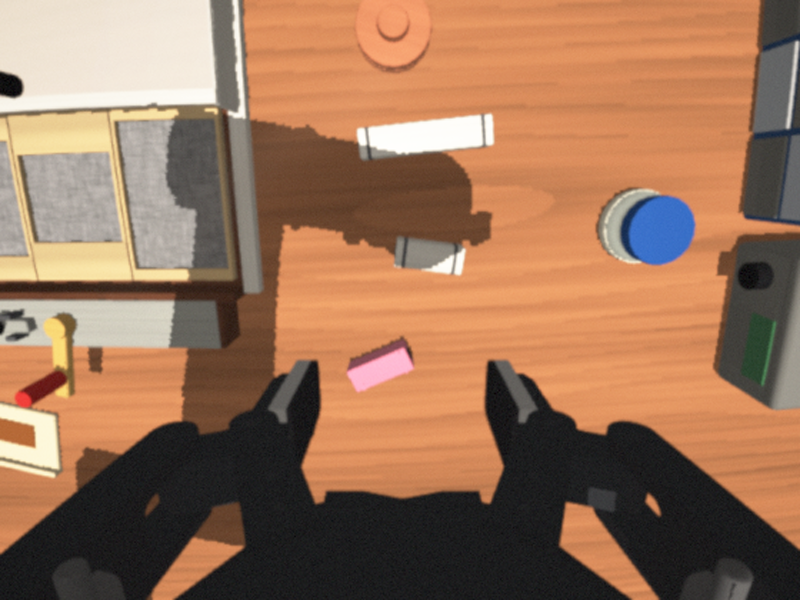

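Long bar at (426,136) px and a shorter one at (429,256) px; the pink one at (380,366) is left alone. Now compute the short bar's pose and plan the long bar's grasp.

```bash
python3 - <<'E'
from h import *
v=view('wrist'); f=lambda x,y:((x+.5)*.7-.5,(y+.5)*.7-.5)
P=np.array([onz(v,f(*a),24)[:2] for a in ((397,237),(465,249),(461,275),(394,265))]); print(P.round(1).tolist(),P.mean(0))
e=(P[1]+P[2]-P[0]-P[3])/2; print(np.linalg.norm(e),np.arctan2(e[1],e[0]))
plan((632,-325,110,-1.518),(632,-325,5,-1.518),(632,-325,130,-1.518),(598.3,-109,130,-.053),(598.3,-109,17,-.053))
E
```

```text
[[552.4, -297.5], [539.0, -355.4], [516.3, -351.5], [528.3, -293.5]] [ 533.96955281 -324.466275  ]
59.37528160528039 -1.7864443705300392
slide [107.6, 19.5, 130.9] dr [-0.0, 0.0, 10.48] rows 7.8
slide [0.0, 0.0, 105.0] dr [0.0, 0.0, 0.0] rows 1.7
slide [0.0, 0.0, -125.0] dr [0.0, 0.0, 0.0] rows 2.0
slide [-217.5, 22.3, 0.0] dr [0.0, 0.0, -10.49] rows 7.8
slide [0.0, 0.0, 113.0] dr [0.0, 0.0, 0.0] rows 1.8
```

Request:
{"name": "step_arm", "arguments": {
  "motion": [
    {"slide": [15,3,10],"dr": [0,0,1.3],"jaw": 50},
    {"slide": [30,5,30],"dr": [0,0,2.6],"jaw": 50},
    {"slide": [45,8,50],"dr": [0,0,3.9],"jaw": 50},
    {"slide": [60,11,70],"dr": [0,0,5.2],"jaw": 50},
    {"slide": [75,14,90],"dr": [0,0,6.5],"jaw": 50},
    {"slide": [90,16,110],"dr": [0,0,7.8],"jaw": 50},
    {"slide": [107,19.5,131],"dr": [0,0,9.1],"jaw": 50},
    {"slide": [107,19.5,131],"dr": [0,0,10.48],"jaw": 50}
  ]
}}

```text
clock: 14.4
position: [631.4, -323.9, 107.0]
ee_rot: [0.725, -0.688, -0.002, 0.001]
contact_force: [-0.3, 0.5, -0.4]
gripper_width: 49.8
grasp_force: 0.0
```

Request:
{"name": "step_arm", "arguments": {
  "motion": [
    {"slide": [0,0,0],"dr": [0,0,0],"jaw": 50},
    {"slide": [0,0,0],"dr": [0,0,0],"jaw": 50},
    {"slide": [0,0,40],"dr": [0,0,0],"jaw": 50},
    {"slide": [0,0,80],"dr": [0,0,0],"jaw": 50},
    {"slide": [0,0,104],"dr": [0,0,0],"jaw": 50},
    {"slide": [0,0,104],"dr": [0,0,0],"jaw": 50},
    {"slide": [0,0,104],"dr": [0,0,0],"jaw": 35},
    {"slide": [0,0,104],"dr": [0,0,0],"jaw": 18}
  ]
}}

```text
clock: 15.4
position: [632.8, -326.3, 8.5]
ee_rot: [0.727, -0.686, 0.002, -0.001]
contact_force: [-0.0, 0.3, 0.3]
gripper_width: 22.4
grasp_force: 61.8
```

Request:
{"name": "step_arm", "arguments": {
  "motion": [
    {"slide": [0,0,0],"dr": [0,0,0],"jaw": 18},
    {"slide": [0,0,0],"dr": [0,0,0],"jaw": 18},
    {"slide": [0,0,0],"dr": [0,0,0],"jaw": 18},
    {"slide": [0,0,-30],"dr": [0,0,0],"jaw": 18},
    {"slide": [0,0,-70],"dr": [0,0,0],"jaw": 18},
    {"slide": [0,0,-110],"dr": [0,0,0],"jaw": 18},
    {"slide": [0,0,-125],"dr": [0,0,0],"jaw": 18},
    {"slide": [0,0,-125],"dr": [0,0,0],"jaw": 18}
  ]
}}

```text
clock: 16.4
position: [631.3, -325.7, 131.3]
ee_rot: [0.727, -0.687, 0.0, -0.001]
contact_force: [-0.6, -0.4, -1.3]
gripper_width: 22.4
grasp_force: 61.9
```

Request:
{"name": "step_arm", "arguments": {
  "motion": [
    {"slide": [-27,3,0],"dr": [0,0,-1.3],"jaw": 18},
    {"slide": [-54,6,0],"dr": [0,0,-2.6],"jaw": 18},
    {"slide": [-81,9,0],"dr": [0,0,-3.9],"jaw": 18},
    {"slide": [-108,11,0],"dr": [0,0,-5.2],"jaw": 18},
    {"slide": [-135,14,0],"dr": [0,0,-6.5],"jaw": 18},
    {"slide": [-162,17,0],"dr": [0,0,-7.8],"jaw": 18},
    {"slide": [-190,20,0],"dr": [0,0,-9.1],"jaw": 18},
    {"slide": [-217.5,22.5,0],"dr": [0,0,-10.49],"jaw": 18}
  ]
}}

```text
clock: 17.4
position: [594.7, -109.0, 128.1]
ee_rot: [1.0, -0.025, -0.002, -0.0]
contact_force: [0.3, -0.3, -0.2]
gripper_width: 22.4
grasp_force: 61.9
```

Request:
{"name": "step_arm", "arguments": {
  "motion": [
    {"slide": [0,0,0],"dr": [0,0,0],"jaw": 18},
    {"slide": [0,0,0],"dr": [0,0,0],"jaw": 18},
    {"slide": [0,0,0],"dr": [0,0,0],"jaw": 18},
    {"slide": [0,0,30],"dr": [0,0,0],"jaw": 18},
    {"slide": [0,0,60],"dr": [0,0,0],"jaw": 18},
    {"slide": [0,0,60],"dr": [0,0,0],"jaw": 18},
    {"slide": [0,0,60],"dr": [0,0,0],"jaw": 18},
    {"slide": [0,0,60],"dr": [0,0,0],"jaw": 18}
  ]
}}

```text
clock: 18.4
position: [597.5, -110.2, 72.4]
ee_rot: [1.0, -0.028, 0.001, -0.0]
contact_force: [0.7, 0.4, -0.6]
gripper_width: 22.8
grasp_force: 61.9
```

```bash
python3 - <<'E'
from h import *
s=arm.read_state(); print(s['position'],s['gripper_width'],s['grasp_force'])
v,im=snap('wrist','w6.png')
cv2.imwrite('pics/w6b.png',im[60:330,120:440])
plan((598.3,-109,17,-.053))
E
```

```text
[ 597.52939419 -110.15982466   72.36940857] 22.841431194998954 61.869542598724365
slide [0.7, -1.1, 55.3] dr [-0.0, -0.02, -0.02] rows 0.9
```

View pics/w6b.png

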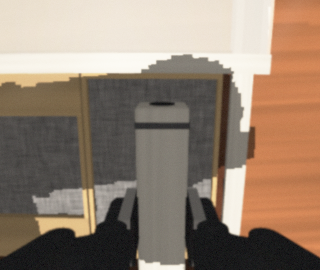

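The bar is held over the long slot, its far end at crop (162,104). Quick check of pitch and position along the slot.

```bash
python3 - <<'E'
from h import *
v=view('wrist')
for z in (75,90,105): print(z,onz(v,(282,163),z).round(1),onz(v,(282,325),z).round(1), np.linalg.norm(onz(v,(256,166),z)-onz(v,(308,166),z)))
E
```

```text
75 [ 651.9 -114.2   75. ] [ 562.2 -109.3   75. ] 24.642052643275854
90 [ 653.6 -114.2   90. ] [ 573.5 -109.9   90. ] 21.98692698742994
105 [ 655.2 -114.3  105. ] [ 584.8 -110.5  105. ] 19.331801331584
```

Request:
{"name": "step_arm", "arguments": {
  "motion": [
    {"slide": [0.7,-1,20],"dr": [0,0,0],"jaw": 18},
    {"slide": [0.7,-1,35],"dr": [0,0,0],"jaw": 18},
    {"slide": [0.7,-1,42],"dr": [0,0,0],"jaw": 18},
    {"slide": [0.7,-1,48],"dr": [0,0,0],"jaw": 18},
    {"slide": [0.7,-1,52],"dr": [0,0,0],"jaw": 18},
    {"slide": [0.7,-1,54],"dr": [0,0,0],"jaw": 18},
    {"slide": [0.7,-1,54],"dr": [0,0,0],"jaw": 18},
    {"slide": [0.7,-1,54],"dr": [0,0,0],"jaw": 18}
  ]
}}

```text
clock: 19.45
position: [597.4, -109.0, 18.3]
ee_rot: [1.0, -0.028, 0.0, 0.0]
contact_force: [-2.7, 0.9, 6.0]
gripper_width: 22.4
grasp_force: 62.7
```

Request:
{"name": "step_arm", "arguments": {
  "motion": [
    {"slide": [0,0,0],"dr": [0,0,0],"jaw": 30},
    {"slide": [0,0,0],"dr": [0,0,0],"jaw": 45},
    {"slide": [0,0,0],"dr": [0,0,0],"jaw": 45},
    {"slide": [0,0,-40],"dr": [0,0,0],"jaw": 45},
    {"slide": [0,0,-95],"dr": [0,0,0],"jaw": 45},
    {"slide": [-30,0,-150],"dr": [0,0,0],"jaw": 45},
    {"slide": [-60,0,-150],"dr": [0,0,0],"jaw": 45},
    {"slide": [-60,0,-150],"dr": [0,0,0],"jaw": 45}
  ]
}}

```text
clock: 20.45
position: [535.6, -105.6, 167.8]
ee_rot: [1.0, -0.028, 0.0, -0.0]
contact_force: [0.6, -0.6, -0.5]
gripper_width: 44.8
grasp_force: 0.0
```

```bash
python3 - <<'E'
from h import *
v,im=snap('wrist','w7.png'); cv2.imwrite('pics/w7b.png',im[0:330])
bars(v,im)
plan((534,-324.5,150,-1.786),(534,-324.5,5,-1.786))
S,a=snap('scene','s7.png'); D,b=snap('side','d7.png')
E
```

```text
px [250. 248.] centre [485.3 -70.6] size [130.9  45.8] ang 1.518
px [ 65. 244.] centre [497.5 131. ] size [112.   45.7] ang 1.5
px [491. 191.] centre [ 534.8 -322.7] size [60.6 24. ] ang 1.385
px [176. 114.] centre [621.9 -13.8] size [81.9 37.4] ang 1.502
px [ 35. 149.] centre [594.5 137. ] size [ 15.  126.6] ang -0.071
px [ 82. 129.] centre [609.7  78.8] size [80.2 97.1] ang -0.063
px [277. 116.] centre [ 604.6 -104.8] size [ 83.2 108.5] ang -0.056
slide [9.4, 218.7, 17.4] dr [-0.01, -0.0, 12.39] rows 9.3
slide [0.0, 0.0, 145.0] dr [0.0, 0.0, 0.0] rows 2.3
```

View pics/w7b.png

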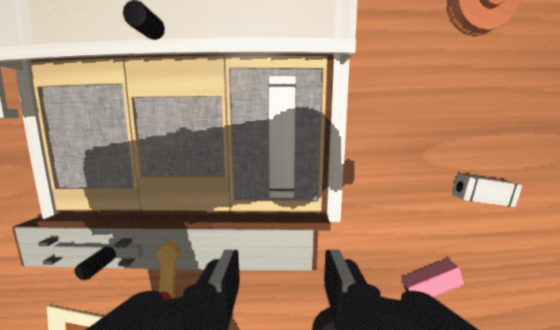

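Long bar lies centred and flat in the right slot at (282,137). Next, the short bar at (487,191).

Request:
{"name": "step_arm", "arguments": {
  "motion": [
    {"slide": [1,40,0],"dr": [0,0,1.2],"jaw": 50},
    {"slide": [3,80,0],"dr": [0,0,2.4],"jaw": 50},
    {"slide": [4,120,0],"dr": [0,0,3.6],"jaw": 50},
    {"slide": [6,160,0],"dr": [0,0,4.8],"jaw": 50},
    {"slide": [8,200,0],"dr": [0,0,6.1],"jaw": 50},
    {"slide": [9,218,0],"dr": [0,0,6.1],"jaw": 50},
    {"slide": [9,218,0],"dr": [0,0,6.1],"jaw": 50},
    {"slide": [9,218,0],"dr": [0,0,6.1],"jaw": 50}
  ]
}}

```text
clock: 21.6
position: [534.2, -323.1, 166.4]
ee_rot: [0.899, -0.438, -0.0, -0.0]
contact_force: [0.3, 0.5, 0.3]
gripper_width: 50.2
grasp_force: 0.0
```

Request:
{"name": "step_arm", "arguments": {
  "motion": [
    {"slide": [0,0,20],"dr": [0,0,1.3],"jaw": 50},
    {"slide": [0,0,40],"dr": [0,0,2.6],"jaw": 50},
    {"slide": [0,0,50],"dr": [0,0,3.9],"jaw": 50},
    {"slide": [0,0,60],"dr": [0,0,5.2],"jaw": 50},
    {"slide": [0,0,70],"dr": [0,0,6.2],"jaw": 50},
    {"slide": [0,0,80],"dr": [0,0,6.2],"jaw": 50},
    {"slide": [0,0,80],"dr": [0,0,6.2],"jaw": 50},
    {"slide": [0,0,80],"dr": [0,0,6.2],"jaw": 50}
  ]
}}

```text
clock: 22.6
position: [534.5, -323.6, 87.2]
ee_rot: [-0.633, 0.774, -0.0, 0.0]
contact_force: [-0.3, -0.0, -0.6]
gripper_width: 49.8
grasp_force: 0.0
```

```bash
python3 - <<'E'
from h import *
v,im=snap('wrist','w8.png'); s=arm.read_state(); print(s['position'],s['joints'][5])
cv2.imwrite('pics/w8b.png',im[0:400]); bars(v,im)
plan((534.3,-323.5,5,-1.77),(534.3,-323.5,130,-1.77),(480,-170,130,-.9),(603.5,-11,130,-.053),(603.5,-11,17,-.053))
E
```

```text
[ 534.50488054 -323.7811385    87.3908112 ] 0.08462489614977753
px [284. 234.] centre [ 534.3 -320.5] size [49.  22.6] ang 1.388
slide [-0.3, 0.3, 82.4] dr [-0.01, -0.0, -0.01] rows 1.3
slide [0.0, 0.0, -125.0] dr [0.0, 0.0, 0.0] rows 2.0
slide [-139.7, 83.6, 0.0] dr [0.0, 0.0, -6.23] rows 4.7
slide [-47.8, -195.6, 0.0] dr [0.0, 0.0, -6.07] rows 4.5
slide [0.0, 0.0, 113.0] dr [0.0, 0.0, 0.0] rows 1.8
```

Request:
{"name": "step_arm", "arguments": {
  "motion": [
    {"slide": [0,0,30],"dr": [0,0,0],"jaw": 50},
    {"slide": [0,0,60],"dr": [0,0,0],"jaw": 50},
    {"slide": [0,0,81],"dr": [0,0,0],"jaw": 50},
    {"slide": [0,0,81],"dr": [0,0,0],"jaw": 50},
    {"slide": [0,0,81],"dr": [0,0,0],"jaw": 35},
    {"slide": [0,0,81],"dr": [0,0,0],"jaw": 18},
    {"slide": [0,0,81],"dr": [0,0,0],"jaw": 18},
    {"slide": [0,0,81],"dr": [0,0,0],"jaw": 18}
  ]
}}

```text
clock: 23.65
position: [535.2, -324.2, 7.5]
ee_rot: [-0.632, 0.775, -0.001, 0.001]
contact_force: [-0.3, 1.6, 6.4]
gripper_width: 22.7
grasp_force: 62.0
```

Request:
{"name": "step_arm", "arguments": {
  "motion": [
    {"slide": [0,0,0],"dr": [0,0,0],"jaw": 18},
    {"slide": [0,0,-30],"dr": [0,0,0],"jaw": 18},
    {"slide": [0,0,-70],"dr": [0,0,0],"jaw": 18},
    {"slide": [0,0,-110],"dr": [0,0,0],"jaw": 18},
    {"slide": [0,0,-125],"dr": [0,0,0],"jaw": 18},
    {"slide": [0,0,-125],"dr": [0,0,0],"jaw": 18},
    {"slide": [0,0,-125],"dr": [0,0,0],"jaw": 18},
    {"slide": [0,0,-125],"dr": [0,0,0],"jaw": 18}
  ]
}}

```text
clock: 24.65
position: [533.2, -323.4, 128.9]
ee_rot: [-0.632, 0.775, 0.002, -0.001]
contact_force: [0.3, 0.3, -0.6]
gripper_width: 22.1
grasp_force: 61.2
```

```bash
python3 - <<'E'
from h import *
plan((570,-170,130,-.9),(603.5,-11,130,-.053),(603.5,-11,17,-.053))
E
```

```text
slide [-157.7, -5.1, -1.0] dr [0.02, 0.01, -6.26] rows 4.7
slide [-103.7, -125.1, 0.0] dr [0.0, 0.0, -6.07] rows 4.5
slide [0.0, 0.0, 113.0] dr [0.0, 0.0, 0.0] rows 1.8
```

Request:
{"name": "step_arm", "arguments": {
  "motion": [
    {"slide": [-31,-1,0],"dr": [0,0,-1.2],"jaw": 18},
    {"slide": [-62,-2,0],"dr": [0,0,-2.4],"jaw": 18},
    {"slide": [-93,-3,0],"dr": [0,0,-3.6],"jaw": 18},
    {"slide": [-124,-4,0],"dr": [0,0,-4.8],"jaw": 18},
    {"slide": [-158,-5,0],"dr": [0,0,-6.26],"jaw": 18},
    {"slide": [-158,-5,0],"dr": [0,0,-6.26],"jaw": 18},
    {"slide": [-158,-5,0],"dr": [0,0,-6.26],"jaw": 18},
    {"slide": [-158,-5,0],"dr": [0,0,-6.26],"jaw": 18}
  ]
}}

```text
clock: 25.65
position: [570.4, -170.8, 130.4]
ee_rot: [0.9, -0.436, -0.0, 0.0]
contact_force: [1.2, -0.7, -0.8]
gripper_width: 22.4
grasp_force: 61.2
```

Request:
{"name": "step_arm", "arguments": {
  "motion": [
    {"slide": [-20,-25,0],"dr": [0,0,-1.2],"jaw": 18},
    {"slide": [-40,-50,0],"dr": [0,0,-2.4],"jaw": 18},
    {"slide": [-60,-75,0],"dr": [0,0,-3.6],"jaw": 18},
    {"slide": [-80,-100,0],"dr": [0,0,-4.8],"jaw": 18},
    {"slide": [-104,-125,0],"dr": [0,0,-6.07],"jaw": 18},
    {"slide": [-104,-125,0],"dr": [0,0,-6.07],"jaw": 18},
    {"slide": [-104,-125,20],"dr": [0,0,-6.07],"jaw": 18},
    {"slide": [-104,-125,40],"dr": [0,0,-6.07],"jaw": 18}
  ]
}}

```text
clock: 26.65
position: [603.8, -12.2, 90.5]
ee_rot: [1.0, -0.028, 0.0, -0.0]
contact_force: [0.4, -1.3, -0.3]
gripper_width: 22.4
grasp_force: 61.2
```

```bash
python3 - <<'E'
from h import *
s=arm.read_state(); print(s['position'],s['gripper_width'],s['grasp_force'])
v,im=snap('wrist','w9.png')
cv2.imwrite('pics/w9b.png',im[60:330,120:440])
plan((603.5,-11,18,-.053))
E
```

```text
[603.84363056 -12.20240067  90.53457818] 22.423228423574578 61.17867708206177
slide [2.0, -1.6, 69.3] dr [0.0, 0.04, -0.02] rows 1.1
```

View pics/w9b.png

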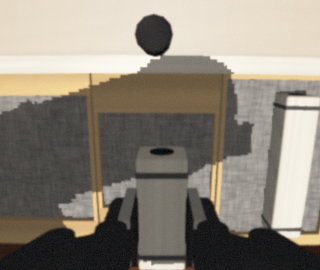

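The short bar is held lengthwise over the middle slot. Lowering and releasing, then over to the left bar.

Request:
{"name": "step_arm", "arguments": {
  "motion": [
    {"slide": [0,-1,20],"dr": [0,0,0],"jaw": 18},
    {"slide": [0,-1,40],"dr": [0,0,0],"jaw": 18},
    {"slide": [0,-1,55],"dr": [0,0,0],"jaw": 18},
    {"slide": [0,-1,65],"dr": [0,0,0],"jaw": 18},
    {"slide": [0,-1,70],"dr": [0,0,0],"jaw": 18},
    {"slide": [0,-1,72],"dr": [0,0,0],"jaw": 18},
    {"slide": [0,-1,72],"dr": [0,0,0],"jaw": 18},
    {"slide": [0,-1,72],"dr": [0,0,0],"jaw": 18}
  ]
}}

```text
clock: 27.7
position: [604.3, -9.7, 19.3]
ee_rot: [1.0, -0.026, 0.0, -0.0]
contact_force: [-0.1, 0.9, -0.4]
gripper_width: 22.3
grasp_force: 61.2
```

Request:
{"name": "step_arm", "arguments": {
  "motion": [
    {"slide": [0,0,0],"dr": [0,0,0],"jaw": 30},
    {"slide": [0,0,0],"dr": [0,0,0],"jaw": 45},
    {"slide": [0,0,0],"dr": [0,0,0],"jaw": 45},
    {"slide": [0,0,-40],"dr": [0,0,0],"jaw": 45},
    {"slide": [0,0,-95],"dr": [0,0,0],"jaw": 45},
    {"slide": [-30,0,-150],"dr": [0,0,0],"jaw": 45},
    {"slide": [-60,-30,-200],"dr": [0,0,0],"jaw": 45},
    {"slide": [-60,-30,-200],"dr": [0,0,0],"jaw": 45}
  ]
}}

```text
clock: 28.7
position: [546.4, 24.6, 224.0]
ee_rot: [1.0, -0.025, 0.005, -0.001]
contact_force: [-0.1, -0.3, -1.0]
gripper_width: 44.9
grasp_force: 0.0
```

```bash
python3 - <<'E'
from h import *
v,im=snap('wrist','w10.png'); bars(v,im)
S,a=snap('scene','s10.png'); D,b=snap('side','d10.png')
print('scene');bars(S,a);print('side');bars(D,b)
plan((400,230,230,-.053))
E
```

```text
px [ 54. 294.] centre [419.3 345.1] size [85.6 25.5] ang 1.375
px [310. 139.] centre [604.8 -11.1] size [22.9 39.3] ang -0.033
px [314. 119.] centre [614.2  -8.6] size [83.1 54.1] ang 1.509
px [222. 119.] centre [625.2  83.7] size [82.4 67. ] ang 1.502
px [387. 139.] centre [ 598.7 -100.2] size [ 82.5 122.2] ang -0.059
scene
px [ 29. 388.] centre [ 407.  -668.3] size [124.4 125.3] ang -0.012
side
slide [-155.7, -199.0, -11.5] dr [-0.0, 0.01, 0.01] rows 4.0
```

```bash
python3 - <<'E'
from h import *
plan((450,240,200,.66),(419.3,346,140,1.375))
E
```

```text
slide [-106.2, -211.6, 18.4] dr [-0.0, 0.01, -5.1] rows 3.8
slide [40.7, -102.6, 60.0] dr [0.0, 0.0, -5.12] rows 3.8
```

Request:
{"name": "step_arm", "arguments": {
  "motion": [
    {"slide": [-26,-53,0],"dr": [0,0,-1.2],"jaw": 50},
    {"slide": [-53,-106,5],"dr": [0,0,-2.5],"jaw": 50},
    {"slide": [-80,-159,12],"dr": [0,0,-3.8],"jaw": 50},
    {"slide": [-106,-211,18],"dr": [0,0,-5.1],"jaw": 50},
    {"slide": [-106,-211,18],"dr": [0,0,-5.1],"jaw": 50},
    {"slide": [-106,-211,18],"dr": [0,0,-5.1],"jaw": 50},
    {"slide": [-106,-211,18],"dr": [0,0,-5.1],"jaw": 50},
    {"slide": [-106,-211,18],"dr": [0,0,-5.1],"jaw": 50}
  ]
}}

```text
clock: 29.85
position: [451.2, 238.3, 200.7]
ee_rot: [0.946, 0.323, -0.0, 0.0]
contact_force: [-0.2, 0.6, 0.6]
gripper_width: 50.0
grasp_force: 0.0
```

Request:
{"name": "step_arm", "arguments": {
  "motion": [
    {"slide": [10,-25,15],"dr": [0,0,-1.2],"jaw": 50},
    {"slide": [20,-50,30],"dr": [0,0,-2.5],"jaw": 50},
    {"slide": [30,-75,45],"dr": [0,0,-3.8],"jaw": 50},
    {"slide": [40,-103,60],"dr": [0,0,-5.1],"jaw": 50},
    {"slide": [40,-103,60],"dr": [0,0,-5.1],"jaw": 50},
    {"slide": [40,-103,60],"dr": [0,0,-5.1],"jaw": 50},
    {"slide": [40,-103,60],"dr": [0,0,-5.1],"jaw": 50},
    {"slide": [40,-103,60],"dr": [0,0,-5.1],"jaw": 50}
  ]
}}

```text
clock: 30.85
position: [419.5, 344.8, 141.4]
ee_rot: [0.774, 0.633, 0.001, -0.0]
contact_force: [0.3, 0.5, -0.1]
gripper_width: 49.8
grasp_force: 0.0
```

```bash
python3 - <<'E'
from h import *
v,im=snap('wrist','w11.png'); s=arm.read_state(); print(s['position'],s['joints'][5])
cv2.imwrite('pics/w11b.png',im[100:420]); bars(v,im)
for P in ((419.3,345.1),): 
    u=np.array([np.cos(1.375),np.sin(1.375)])
    print([proj(v,(*(np.array(P)+k*u),24)).round() for k in(-42.5,0,42.5)])
plan((419.3,346,5,1.375))
E
```

```text
[419.4732441  344.88346842 141.35094305] 1.955119763427442
px [401. 375.] centre [513.6 126. ] size [29.3 79.5] ang -1.148
px [267. 335.] centre [377.  209.1] size [23.7 70.8] ang -0.256
px [528. 336.] centre [652.8 134.9] size [ 76.6 108.4] ang -0.057
px [278. 211.] centre [416.9 343.7] size [74.1 22.8] ang 1.375
px [366.  10.] centre [524.  485.8] size [19.9 54.2] ang -0.17
[array([280., 249.]), array([280., 206.]), array([280., 160.])]
slide [0.9, -0.4, 136.4] dr [0.0, -0.01, -0.03] rows 2.2
```

View pics/w11b.png

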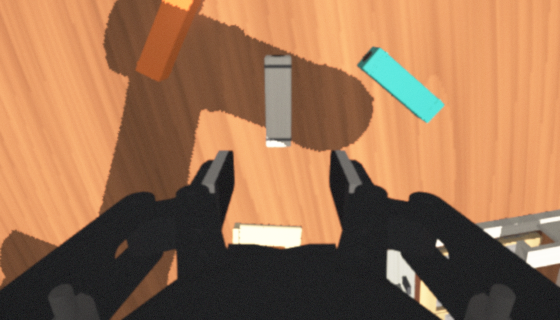

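The mid bar sits centred ahead of the fingers (top face rows 163–247, column 278). Orange and turquoise are well to the sides. Descending.

Request:
{"name": "step_arm", "arguments": {
  "motion": [
    {"slide": [0,0,40],"dr": [0,0,0],"jaw": 50},
    {"slide": [0,0,80],"dr": [0,0,0],"jaw": 50},
    {"slide": [0,0,120],"dr": [0,0,0],"jaw": 50},
    {"slide": [0,0,135],"dr": [0,0,0],"jaw": 50},
    {"slide": [0,0,135],"dr": [0,0,0],"jaw": 50},
    {"slide": [0,0,135],"dr": [0,0,0],"jaw": 35},
    {"slide": [0,0,135],"dr": [0,0,0],"jaw": 18},
    {"slide": [0,0,135],"dr": [0,0,0],"jaw": 18}
  ]
}}

```text
clock: 31.9
position: [419.9, 346.4, 7.7]
ee_rot: [0.773, 0.634, 0.002, -0.0]
contact_force: [-1.8, -0.7, 7.0]
gripper_width: 22.1
grasp_force: 61.0
```

Request:
{"name": "step_arm", "arguments": {
  "motion": [
    {"slide": [0,0,0],"dr": [0,0,0],"jaw": 18},
    {"slide": [0,0,0],"dr": [0,0,0],"jaw": 18},
    {"slide": [0,0,-30],"dr": [0,0,0],"jaw": 18},
    {"slide": [0,0,-70],"dr": [0,0,0],"jaw": 18},
    {"slide": [0,0,-110],"dr": [0,0,0],"jaw": 18},
    {"slide": [0,0,-125],"dr": [0,0,0],"jaw": 18},
    {"slide": [0,0,-125],"dr": [0,0,0],"jaw": 18},
    {"slide": [0,0,-125],"dr": [0,0,0],"jaw": 18}
  ]
}}

```text
clock: 32.9
position: [418.3, 344.4, 129.2]
ee_rot: [0.774, 0.633, -0.002, 0.0]
contact_force: [-0.2, 0.6, -0.8]
gripper_width: 22.6
grasp_force: 60.1
```

```bash
python3 - <<'E'
from h import *
plan((480,240,135,.66),(608.7,87,120,-.053),(608.7,87,18,-.053))
E
```

```text
slide [-90.2, 81.1, -5.7] dr [-0.0, 0.02, 5.1] rows 3.8
slide [7.9, 199.8, 15.0] dr [0.0, 0.0, 5.11] rows 3.8
slide [0.0, 0.0, 102.0] dr [0.0, 0.0, 0.0] rows 1.6
```

Request:
{"name": "step_arm", "arguments": {
  "motion": [
    {"slide": [-22,20,-5],"dr": [0,0,1.2],"jaw": 18},
    {"slide": [-45,40,-5],"dr": [0,0,2.5],"jaw": 18},
    {"slide": [-67,60,-5],"dr": [0,0,3.8],"jaw": 18},
    {"slide": [-90,81,-5],"dr": [0,0,5.1],"jaw": 18},
    {"slide": [-90,81,-5],"dr": [0,0,5.1],"jaw": 18},
    {"slide": [-90,81,-5],"dr": [0,0,5.1],"jaw": 18},
    {"slide": [-90,81,-5],"dr": [0,0,5.1],"jaw": 18},
    {"slide": [-90,81,-5],"dr": [0,0,5.1],"jaw": 18}
  ]
}}

```text
clock: 33.9
position: [480.4, 241.7, 135.7]
ee_rot: [0.946, 0.325, -0.0, 0.0]
contact_force: [0.2, 0.2, -0.3]
gripper_width: 22.3
grasp_force: 60.1
```

Request:
{"name": "step_arm", "arguments": {
  "motion": [
    {"slide": [2,50,0],"dr": [0,0,1.2],"jaw": 18},
    {"slide": [4,100,0],"dr": [0,0,2.5],"jaw": 18},
    {"slide": [6,150,0],"dr": [0,0,3.8],"jaw": 18},
    {"slide": [8,200,0],"dr": [0,0,5.1],"jaw": 18},
    {"slide": [8,200,15],"dr": [0,0,5.1],"jaw": 18},
    {"slide": [8,200,45],"dr": [0,0,5.1],"jaw": 18},
    {"slide": [8,200,45],"dr": [0,0,5.1],"jaw": 18},
    {"slide": [8,200,45],"dr": [0,0,5.1],"jaw": 18}
  ]
}}

```text
clock: 34.9
position: [610.0, 88.9, 91.6]
ee_rot: [1.0, -0.025, 0.0, 0.0]
contact_force: [-0.4, -0.1, 0.5]
gripper_width: 22.2
grasp_force: 60.1
```

```bash
python3 - <<'E'
from h import *
s=arm.read_state(); print(s['position'],s['gripper_width'],s['grasp_force'])
v,im=snap('wrist','w12.png')
cv2.imwrite('pics/w12b.png',im[60:330,120:440])
plan((608.7,87,18,-.053))
E
```

```text
[609.98214262  88.92528529  91.56972923] 22.24509673343052 60.09405255317688
slide [-1.7, 2.1, 74.1] dr [-0.0, -0.01, 0.02] rows 1.2
```

View pics/w12b.png

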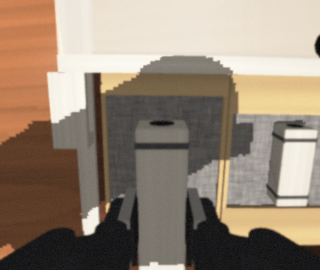

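The mid bar is held lengthwise over the left slot. Lowering it. My 14 views are used up, so from here I check by numbers only.

Request:
{"name": "step_arm", "arguments": {
  "motion": [
    {"slide": [-2,2,20],"dr": [0,0,0],"jaw": 18},
    {"slide": [-2,2,40],"dr": [0,0,0],"jaw": 18},
    {"slide": [-2,2,55],"dr": [0,0,0],"jaw": 18},
    {"slide": [-2,2,65],"dr": [0,0,0],"jaw": 18},
    {"slide": [-2,2,70],"dr": [0,0,0],"jaw": 18},
    {"slide": [-2,2,73],"dr": [0,0,0],"jaw": 18},
    {"slide": [-2,2,73],"dr": [0,0,0],"jaw": 18},
    {"slide": [-2,2,73],"dr": [0,0,0],"jaw": 18}
  ]
}}

```text
clock: 35.95
position: [607.9, 86.2, 18.2]
ee_rot: [1.0, -0.026, 0.0, -0.0]
contact_force: [-0.5, 0.7, -0.4]
gripper_width: 22.6
grasp_force: 60.1
```

Request:
{"name": "step_arm", "arguments": {
  "motion": [
    {"slide": [0,0,0],"dr": [0,0,0],"jaw": 30},
    {"slide": [0,0,0],"dr": [0,0,0],"jaw": 45},
    {"slide": [0,0,0],"dr": [0,0,0],"jaw": 45},
    {"slide": [0,0,-40],"dr": [0,0,0],"jaw": 45},
    {"slide": [0,0,-95],"dr": [0,0,0],"jaw": 45},
    {"slide": [-40,40,-150],"dr": [0,0,0],"jaw": 45},
    {"slide": [-80,80,-200],"dr": [0,0,0],"jaw": 45},
    {"slide": [-80,98,-230],"dr": [0,0,0],"jaw": 45}
  ]
}}

```text
clock: 36.95
position: [520.5, -8.5, 248.9]
ee_rot: [1.0, -0.026, -0.001, 0.0]
contact_force: [1.5, 1.2, -0.6]
gripper_width: 44.9
grasp_force: 0.0
```

Request:
{"name": "step_arm", "arguments": {
  "motion": [
    {"slide": [0,0,0],"dr": [0,0,0],"jaw": 45},
    {"slide": [0,0,0],"dr": [0,0,0],"jaw": 45},
    {"slide": [0,0,0],"dr": [0,0,0],"jaw": 45},
    {"slide": [0,0,0],"dr": [0,0,0],"jaw": 45},
    {"slide": [0,0,0],"dr": [0,0,0],"jaw": 45},
    {"slide": [0,0,0],"dr": [0,0,0],"jaw": 45},
    {"slide": [0,0,0],"dr": [0,0,0],"jaw": 45},
    {"slide": [0,0,0],"dr": [0,0,0],"jaw": 45}
  ]
}}

```text
clock: 37.95
position: [522.7, -7.6, 247.9]
ee_rot: [1.0, -0.026, 0.0, -0.0]
contact_force: [0.9, 0.5, -0.3]
gripper_width: 44.9
grasp_force: 0.0
```

```bash
python3 - <<'E'
from h import *
v,im=snap('wrist','w13.png'); print(arm.read_state()['position'])
h=cv2.cvtColor(im,cv2.COLOR_BGR2HSV)
# rectify top-down at z=34 (bar tops in slots), 1 px/mm, region x 520..680,y -170..150; local bar finding by row/col profile
c,s=np.cos(-.053),np.sin(-.053)
for nm,(cx,cy) in dict(mid=(608.7,87),short=(603.5,-11),long=(598.3,-109)).items():
    g=np.zeros((160,88,3),np.uint8)
    for i in range(160):
        for j in range(88):
            a,b=80-i,44-j
            u=proj(v,(cx+c*a-s*b,cy+s*a+c*b,34)); g[i,j]=im[min(419,max(0,int(round(u[1])))),min(559,max(0,int(round(u[0]))))]
    gr=cv2.cvtColor(g,cv2.COLOR_BGR2GRAY).astype(int); sat=cv2.cvtColor(g,cv2.COLOR_BGR2HSV)[...,1]
    print(nm,'y+44..-43 row mid:',gr[72:88,::4].mean(0).round().astype(int).tolist()); print(' x +80.. along centre:',gr[::4,38:50].mean(1).round().astype(int).tolist())
E
```

```text
[522.70900182  -7.59375181 247.88096956]
mid y+44..-43 row mid: [147, 134, 158, 158, 164, 164, 162, 164, 168, 239, 245, 245, 246, 247, 243, 109, 110, 162, 165, 166, 165, 162]
 x +80.. along centre: [246, 244, 75, 151, 199, 207, 214, 218, 150, 208, 245, 142, 244, 244, 244, 244, 244, 244, 245, 245, 245, 245, 246, 246, 247, 247, 241, 144, 108, 122, 116, 76, 87, 97, 96, 102, 105, 104, 40, 34]
short y+44..-43 row mid: [190, 155, 158, 150, 145, 140, 136, 127, 172, 168, 144, 133, 132, 127, 93, 78, 79, 78, 77, 75, 76, 95]
 x +80.. along centre: [247, 248, 145, 123, 202, 200, 201, 213, 219, 220, 218, 155, 169, 250, 144, 249, 250, 222, 183, 133, 132, 132, 132, 131, 130, 72, 125, 102, 76, 81, 96, 96, 96, 97, 102, 107, 107, 106, 49, 38]
long y+44..-43 row mid: [128, 156, 163, 166, 166, 163, 164, 118, 157, 247, 248, 247, 248, 247, 214, 169, 167, 159, 160, 157, 125, 149]
 x +80.. along centre: [245, 244, 140, 100, 217, 177, 164, 232, 245, 178, 247, 247, 247, 247, 247, 247, 247, 247, 247, 247, 248, 248, 248, 248, 248, 248, 248, 248, 248, 248, 248, 247, 170, 248, 220, 155, 215, 219, 127, 44]
```

All three bars are flat, lengthwise and within a few mm of their row centres. Now to shut the cover.

```bash
python3 - <<'E'
from h import *
plan((688,-12,125,-.053),(688,-12,64.5,-.053))
v,im=snap('scene','s14.png'); D,b=snap('side','d14.png')
# cover knob: dark blob near prediction
for V,i in((v,im),(D,b)):
    q=proj(V,(688,-12.5,80)); x,y=q.round().astype(int); w=i[y-20:y+20,x-20:x+20].max(2)<60
    n,l,st,c=cv2.connectedComponentsWithStats(w.astype(np.uint8)); print(q.round(),[(s[4],(cc+[x-20,y-20]).round().tolist()) for s,cc in zip(st[1:],c[1:]) if s[4]>15])
E
```

```text
slide [165.3, -4.2, 122.9] dr [-0.0, -0.0, 0.01] rows 3.3
slide [0.0, 0.0, 60.5] dr [0.0, 0.0, 0.0] rows 1.0
[330. 227.] [(np.int32(88), [332.0, 229.0])]
[236. 191.] []
```

Request:
{"name": "step_arm", "arguments": {
  "motion": [
    {"slide": [55,-1,20],"dr": [0,0,0],"jaw": 44},
    {"slide": [110,-3,50],"dr": [0,0,0],"jaw": 44},
    {"slide": [165,-4,80],"dr": [0,0,0],"jaw": 44},
    {"slide": [165,-4,122],"dr": [0,0,0],"jaw": 44},
    {"slide": [165,-4,122],"dr": [0,0,0],"jaw": 44},
    {"slide": [165,-4,122],"dr": [0,0,0],"jaw": 44},
    {"slide": [165,-4,122],"dr": [0,0,0],"jaw": 44},
    {"slide": [165,-4,122],"dr": [0,0,0],"jaw": 44}
  ]
}}

```text
clock: 39.1
position: [688.2, -11.9, 128.2]
ee_rot: [1.0, -0.026, 0.002, -0.0]
contact_force: [0.1, 0.2, -0.1]
gripper_width: 43.9
grasp_force: 0.0
```

Request:
{"name": "step_arm", "arguments": {
  "motion": [
    {"slide": [0,0,20],"dr": [0,0,0],"jaw": 44},
    {"slide": [0,0,40],"dr": [0,0,0],"jaw": 44},
    {"slide": [0,0,60],"dr": [0,0,0],"jaw": 44},
    {"slide": [0,0,60],"dr": [0,0,0],"jaw": 20},
    {"slide": [0,0,60],"dr": [0,0,0],"jaw": 10},
    {"slide": [0,0,60],"dr": [0,0,0],"jaw": 10},
    {"slide": [0,0,60],"dr": [0,0,0],"jaw": 10},
    {"slide": [0,0,60],"dr": [0,0,0],"jaw": 10}
  ]
}}

```text
clock: 40.1
position: [687.6, -13.0, 66.7]
ee_rot: [1.0, -0.026, -0.0, 0.0]
contact_force: [-0.6, -5.5, -0.0]
gripper_width: 15.7
grasp_force: 58.7
```

Request:
{"name": "step_arm", "arguments": {
  "motion": [
    {"slide": [-15,0,0],"dr": [0,0,0],"jaw": 10},
    {"slide": [-40,0,0],"dr": [0,0,0],"jaw": 10},
    {"slide": [-65,0,0],"dr": [0,0,0],"jaw": 10},
    {"slide": [-90,0,0],"dr": [0,0,0],"jaw": 10},
    {"slide": [-115,0,0],"dr": [0,0,0],"jaw": 10},
    {"slide": [-135,0,0],"dr": [0,0,0],"jaw": 10},
    {"slide": [-148,0,0],"dr": [0,0,0],"jaw": 10},
    {"slide": [-151,0,0],"dr": [0,0,0],"jaw": 10}
  ]
}}

```text
clock: 41.1
position: [537.9, -3.8, 66.6]
ee_rot: [1.0, -0.026, 0.002, -0.0]
contact_force: [6.1, -4.3, -4.6]
gripper_width: 15.8
grasp_force: 58.8
```

Request:
{"name": "step_arm", "arguments": {
  "motion": [
    {"slide": [0,0,0],"dr": [0,0,0],"jaw": 10},
    {"slide": [0,0,0],"dr": [0,0,0],"jaw": 10},
    {"slide": [0,0,0],"dr": [0,0,0],"jaw": 10},
    {"slide": [0,0,0],"dr": [0,0,0],"jaw": 10},
    {"slide": [0,0,0],"dr": [0,0,0],"jaw": 10},
    {"slide": [0,0,0],"dr": [0,0,0],"jaw": 10},
    {"slide": [0,0,0],"dr": [0,0,0],"jaw": 10},
    {"slide": [0,0,0],"dr": [0,0,0],"jaw": 10}
  ]
}}

```text
clock: 42.1
position: [537.9, -3.9, 66.5]
ee_rot: [1.0, -0.026, 0.001, -0.0]
contact_force: [0.4, 1.4, 5.4]
gripper_width: 15.8
grasp_force: 59.6
```

Request:
{"name": "step_arm", "arguments": {
  "motion": [
    {"slide": [0,0,0],"dr": [0,0,0],"jaw": 40},
    {"slide": [0,0,0],"dr": [0,0,0],"jaw": 40},
    {"slide": [0,0,-30],"dr": [0,0,0],"jaw": 40},
    {"slide": [0,0,-55],"dr": [0,0,0],"jaw": 40},
    {"slide": [-20,-35,-55],"dr": [0,0,0],"jaw": 34},
    {"slide": [-42,-70,-55],"dr": [0,0,0],"jaw": 34},
    {"slide": [-42,-70,-55],"dr": [0,0,0],"jaw": 34},
    {"slide": [-42,-70,-55],"dr": [0,0,0],"jaw": 34}
  ]
}}

```text
clock: 43.1
position: [498.4, 67.7, 120.6]
ee_rot: [1.0, -0.026, -0.0, 0.0]
contact_force: [-0.3, -0.0, -0.1]
gripper_width: 33.9
grasp_force: 0.0
```

Request:
{"name": "step_arm", "arguments": {
  "motion": [
    {"slide": [0,0,20],"dr": [0,0,0],"jaw": 34},
    {"slide": [0,0,40],"dr": [0,0,0],"jaw": 34},
    {"slide": [0,0,54],"dr": [0,0,0],"jaw": 34},
    {"slide": [0,0,54],"dr": [0,0,0],"jaw": 20},
    {"slide": [0,0,54],"dr": [0,0,0],"jaw": 8},
    {"slide": [0,0,54],"dr": [0,0,0],"jaw": 8},
    {"slide": [0,0,54],"dr": [0,0,0],"jaw": 8},
    {"slide": [0,0,54],"dr": [0,0,0],"jaw": 8}
  ]
}}

```text
clock: 44.1
position: [498.4, 68.4, 66.5]
ee_rot: [1.0, -0.026, 0.0, -0.001]
contact_force: [-0.1, 5.8, -9.0]
gripper_width: 13.8
grasp_force: 58.5
```

Request:
{"name": "step_arm", "arguments": {
  "motion": [
    {"slide": [0,-10,0],"dr": [0,0,0],"jaw": 8},
    {"slide": [0,-20,0],"dr": [0,0,0],"jaw": 8},
    {"slide": [0,-30,0],"dr": [0,0,0],"jaw": 8},
    {"slide": [0,-40,0],"dr": [0,0,0],"jaw": 8},
    {"slide": [0,-45,0],"dr": [0,0,0],"jaw": 8},
    {"slide": [0,-46,0],"dr": [0,0,0],"jaw": 8},
    {"slide": [0,-46,0],"dr": [0,0,0],"jaw": 8},
    {"slide": [0,-46,0],"dr": [0,0,0],"jaw": 8}
  ]
}}

```text
clock: 45.1
position: [501.1, 113.6, 66.5]
ee_rot: [1.0, -0.026, -0.0, 0.0]
contact_force: [4.9, -3.5, -13.2]
gripper_width: 14.0
grasp_force: 58.7
```

Request:
{"name": "step_arm", "arguments": {
  "motion": [
    {"slide": [0,0,0],"dr": [0,0,0],"jaw": 34},
    {"slide": [0,0,0],"dr": [0,0,0],"jaw": 34},
    {"slide": [0,0,-40],"dr": [0,0,0],"jaw": 34},
    {"slide": [0,0,-90],"dr": [0,0,0],"jaw": 34},
    {"slide": [0,0,-140],"dr": [0,0,0],"jaw": 34},
    {"slide": [-30,0,-170],"dr": [0,0,0],"jaw": 34},
    {"slide": [-30,0,-170],"dr": [0,0,0],"jaw": 34},
    {"slide": [-30,0,-170],"dr": [0,0,0],"jaw": 34}
  ]
}}

```text
clock: 46.1
position: [470.8, 115.4, 237.0]
ee_rot: [1.0, -0.026, 0.0, -0.0]
contact_force: [0.5, 0.1, -0.4]
gripper_width: 33.9
grasp_force: 0.0
```

```bash
python3 - <<'E'
from h import *
s=arm.read_state(); print(s['position'],s['contact_force'])
W,w=snap('wrist','w15.png')
for p in((501.7,113,89),(538.5,-3,91)):
    q=proj(W,p); x,y=q.round().astype(int); m=w[y-25:y+25,max(0,x-25):x+25].max(2)<45
    n,l,st,c=cv2.connectedComponentsWithStats(m.astype(np.uint8)); print(q.round(),[(int(t[4]),(cc+[max(0,x-25),y-25]).round().tolist()) for t,cc in zip(st[1:],c[1:]) if t[4]>15])
# bars through the clear cover: compare with any loose bar on the bench
bars(W,w); S,a=snap('scene','s15.png'); D,b=snap('side','d15.png')
for nm,i,V in(('scene',a,S),('side',b,D)):
    h=cv2.cvtColor(i,cv2.COLOR_BGR2HSV); m=((h[...,1]<60)&(h[...,2]>90)).astype(np.uint8)
    n,l,st,c=cv2.connectedComponentsWithStats(m)
    for k in range(1,n):
        if 60<st[k,4]<900:
            P=onz(V,c[k],14)
            if 250<P[0]<900 and abs(P[1])<620: print(nm,st[k,4],P.round())
E
```

```text
[470.78046704 115.44324502 237.01755475] [ 0.50283763  0.11519469 -0.43540839]
[282. 170.] [(207, [282.0, 168.0])]
[401. 126.] [(43, [405.0, 126.0])]
px [286. 254.] centre [385.7 108.6] size [80.4 38.7] ang 0.688
scene 439 [ 567. -520.   14.]
side 166 [548. 420.  14.]
side 68 [735. 461.  14.]
side 80 [330. 560.  14.]
```

```bash
python3 - <<'E'
from h import *
v=view('wrist'); im=cv2.imread('pics/w15.png'); c,s=np.cos(-.053),np.sin(-.053)
for nm,(cx,cy) in dict(mid=(608.7,87),short=(603.5,-11),long=(598.3,-109)).items():
    g=np.zeros((160,88))
    for i in range(160):
        for j in range(88):
            a,b=80-i,44-j; u=proj(v,(cx+c*a-s*b,cy+s*a+c*b,34)).round().astype(int)
            if 0<=u[1]<420 and 0<=u[0]<560: g[i,j]=im[u[1],u[0]].mean()
    print(nm,g[70:90,::4].mean(0).round().astype(int).tolist()); print('  ',g[::4,40:50].mean(1).round().astype(int).tolist())
E
```

```text
mid [232, 232, 233, 232, 232, 233, 233, 233, 233, 239, 241, 241, 241, 241, 240, 232, 233, 232, 232, 232, 232, 232]
   [0, 0, 0, 0, 0, 230, 231, 232, 233, 231, 238, 229, 239, 239, 240, 240, 240, 240, 241, 241, 241, 241, 241, 241, 241, 242, 241, 242, 237, 240, 241, 231, 234, 235, 236, 236, 237, 237, 185, 130]
short [231, 230, 229, 230, 230, 229, 229, 232, 234, 236, 235, 235, 235, 234, 228, 227, 226, 226, 226, 226, 227, 227]
   [0, 0, 0, 0, 224, 224, 225, 225, 227, 228, 229, 229, 226, 234, 227, 234, 234, 235, 235, 235, 235, 235, 236, 236, 235, 226, 236, 235, 227, 228, 230, 231, 231, 231, 136, 88, 77, 90, 181, 242]
long [224, 224, 224, 222, 222, 225, 227, 226, 228, 230, 230, 230, 229, 229, 223, 219, 219, 219, 221, 224, 226, 222]
   [0, 0, 0, 218, 218, 219, 219, 220, 226, 212, 227, 227, 228, 228, 228, 228, 228, 229, 229, 230, 230, 230, 230, 230, 231, 231, 231, 231, 231, 232, 231, 231, 225, 231, 231, 224, 225, 227, 231, 238]
```

The bars show through the cover and are still centred, and the bolt and cover knobs are back where they started. Handing in.

```bash
python3 -c "
from bench import arm
print(arm.job_done())"
```

```text
the job is handed in; nothing more can be done
None
```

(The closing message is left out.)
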